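Pack the hanging canisters into the travel crate and bar it shut

ROBOT

A 6-joint arm with a two-finger parallel gripper is mounted at the origin on the work surface. World frame = base frame: x ahead of the robot, y to its left, z up, the work surface at z = 0. Lengths are in m, angles in degrees, forces in N, time in s.
With the tool pointing down it reaches from about 0.375 to 0.9 m from the base axis. Payload 3.1 kg.
Tool frame: the origin (TCP) lies midway between the tips of the shut fingers; the grasp point (between the pads) lies 19 mm behind it; x points along the fingers, z is the direction in which the jaws open and shut, and the axes are right-handed (so a half turn about x gives the same grasp; the last joint's range is limited). The gripper opens to 87 mm and grips with 3 to 60 N. Pads are 19 mm wide; open, the fingers measure 117 mm over their backs; the gripper's body (75 mm by 190 mm) begins 51 mm behind the grasp point.
Start: joints at [-79.784, 30.224, 82.088, -0, 67.689, -10.227], TCP at [0.218, -0.586, 0.223] pointing down, gripper open.
Joint ranges: [-176.69, 176.69], [-43.24, 126.21], [12.49, 139.97], [-82, 262], [0, 151.66], [-163.58, 163.58]. Speed limits (degrees/s): [159.86, 159.86, 180, 180, 180, 180].

INTERFACE

Orientations are given as a 3x3 rotation matrix whose columns are the frame's x, y, z axes.
In Python, from rig import * gives the robot as it stands.
- The arm moves only by the tool play_rows, never from a script. Its argument "rows" is a list that holds one entry, the list of rows, each a list of 7 numbers: the shift along the tool's x, y, z in m, then the turn, a rotation vector about the tool's x, y, z in degrees, then the finger opening in m, from 0 to 0.087. A call has 1 to 12 rows; each row is the pose to reach, as a shift and turn from the pose commanded when the call began, along the tool's axes at that moment; what a row does not reach only later rows make up. A row lasts 1/10 s, in which the tool goes at most 50 mm and 8.59 degrees, less where a joint would pass 70% of its speed; a pose out of reach is approached as far as the arm can. A call with a gripper value outside its range is refused whole. The fingers move at their own pace and stop on an object; the grip force is fixed at half the most. Time passes only in rows, so rows that repeat a pose let the fingers close. It gives the time, the measured TCP pose, the force and the opening at its end, in the units of the state.
- read_state(): the state, without advancing time (a new reading comes with each control period).
- capture(name): name is "scene" or "top"; returns a dict with "pixels" (384x512x3 uint8, red, green, blue), "intrinsics" (3x3 intrinsics, pixels), "k1" (the pictures are not rectified: a ray, as slopes to the right and down, at radius r is drawn at 1 + k1 r^2 times it, then the intrinsics apply), "rvec" (rotation vector, rad) and "tvec" (3), from world to camera coordinates, as OpenCV has them. Camera axes: x right, y down, z forward; pixel columns grow to the right and rows downward; lengths in m; the calibration is good to about 2 mm. A picture is of the moment at which its call begins. There is no depth.
- hand_in(): hands the job in, once; it reports no verdict.
Trained networks look in the newest picture that a camera, given by its name, has taken for a name from the list of things; names that differ only in an ending like _2 or _b are one class to them, and where a whole thing is asked for, a point or a joint stands for the part that bears it (a point fixed in the world has none). Each returns a list of dicts, best first, with "p" (0 to 1); they miss things now and then, are a little off and sometimes report something else, mostly with a low value. They report only what shows in the picture. A call takes as long as a camera call.
- trace(camera, target): "mask" (384x512 bool, what is visible of it) and "at" ([column, row] in pixels, amid what is visible of it).
The state is a dict: "time_s": time; "joint_positions": joint angles; "qvel": joint speeds; "tau": joint torques, N m; "position": TCP position; "tcp_rot": TCP orientation; "force": force on the tool from outside, world axes, zero at the start; "moment": the same for the moment, N m; "opening": opening from 0.0 (shut) to 1.0 (fully open).
Only numpy, scipy, OpenCV 4.12 (cv2) and the standard library are available. Lean on these libraries where they do the work, as an engineer would, in place of code of your own. Each camera call takes 0.05 s, during which the arm holds its last target.

TASK

Pack the pantry's travel crate: lift every canister off the wire rack and stand it upright on the crate's floor without ever tipping it over. Then put the lid on so that it sits fully down, and lay the wooden retaining bar over it, centred, with one end down in the slot of each bracket. Leave the flask, lunch box and jar where they are.

Things in the scene. Friction and masses are not known exactly. Their poses are not given: they have to be found in the camera images.
- crate: Fixed plywood crate, open box 192 (x) x 246 (y) x 112 mm high, walls and floor 8 mm. Origin: centre of underside, z up. Outside each y end wall a wooden bracket with a slot for the bar between two steel cheeks: slots at x = +62 mm in the crate's frame, |y| 131 to 151 mm, 32 mm wide (x), slot floor 122 mm high, cheek tops 138 mm.
- crate_floor (a point): Centre of the crate's inner floor, 8 mm above the crate's origin; axes as the crate's. It has room for 2 rows (along x) of 3 canisters (along y), all turned as the crate is.
- bar_seat (a point): Point midway between the two bracket slots, at slot floor height: where the origin of the bar comes to lie. Axes as the crate's; the bar lies along y.
- rack: White wire rack, fixed: two posts 372 mm apart along y, 142 mm high, joined by a top wire 9 mm thick (centre 135.5 mm high, at x = 0), on which the canisters hang on the -x (front) side, and a lower wire (80 mm high) on which their backs lean. Origin: on the counter midway between the posts; y along the wires.
- lid: Loose plywood lid: plate 190 (x) x 244 (y) x 8 mm, lip below it 168 x 222 x 8 mm (4 mm play in the crate); in the middle on top a black handle 12 (x) x 90 (y) x 30 mm high, pinched along x. Origin: centre of the lip's underside; handle 16 to 46 mm above it. Seated on the crate's walls its origin is 104 mm above the crate's. May be turned half round.
- bar: Loose dark wooden retaining bar, 22 (x) x 310 (y) x 24 mm high. Origin: centre of its underside; y along its length; may be turned half round. In the slots it passes 2 mm above the lid plate, its side 45 mm from the lid's handle (so open the fingers no more than about 60 mm there).
- flask: Bystander: dark steel flask 68 mm across, 200 mm high; origin at centre of its underside.
- lunchbox: Bystander: clear lunch box with blue lid, 96 x 136 x 57 mm high; origin at centre of its underside.
- jar: Bystander: glass jar with steel cap, 80 mm across, 110 mm high; origin at centre of its underside.
- can_a: Hanging canister, red, may be absent: 50 x 50 x 60 mm, on top a black fin 26 (x) x 14 (y) mm from z 60 to 90, pinched along y. Steel hook 20 mm wide on its back: reaches x = +46 mm, z 84 mm; its lip (x 42 to 46, down to z 64) hangs behind the top wire, so raise it 17 mm or more (30 is good), then leave to the rack's -x. Origin: centre of underside, z up.
- can_b: Hanging canister, green, may be absent: 50 x 50 x 60 mm, on top a black fin 26 (x) x 14 (y) mm from z 60 to 90, pinched along y. Steel hook 20 mm wide on its back: reaches x = +46 mm, z 84 mm; its lip (x 42 to 46, down to z 64) hangs behind the top wire, so raise it 17 mm or more (30 is good), then leave to the rack's -x. Origin: centre of underside, z up.
- can_c: Hanging canister, blue, may be absent: 50 x 50 x 60 mm, on top a black fin 26 (x) x 14 (y) mm from z 60 to 90, pinched along y. Steel hook 20 mm wide on its back: reaches x = +46 mm, z 84 mm; its lip (x 42 to 46, down to z 64) hangs behind the top wire, so raise it 17 mm or more (30 is good), then leave to the rack's -x. Origin: centre of underside, z up.
- can_d: Hanging canister, yellow, may be absent: 50 x 50 x 60 mm, on top a black fin 26 (x) x 14 (y) mm from z 60 to 90, pinched along y. Steel hook 20 mm wide on its back: reaches x = +46 mm, z 84 mm; its lip (x 42 to 46, down to z 64) hangs behind the top wire, so raise it 17 mm or more (30 is good), then leave to the rack's -x. Origin: centre of underside, z up.
- can_e: Hanging canister, orange, may be absent: 50 x 50 x 60 mm, on top a black fin 26 (x) x 14 (y) mm from z 60 to 90, pinched along y. Steel hook 20 mm wide on its back: reaches x = +46 mm, z 84 mm; its lip (x 42 to 46, down to z 64) hangs behind the top wire, so raise it 17 mm or more (30 is good), then leave to the rack's -x. Origin: centre of underside, z up.

How it is judged (in metres and radians):
On the way, in this order (a step that is already met when the one before it is completed fails the run):
1. all canisters present stand upright on the crate's floor (x of can_a in the frame of crate between -0.07 and 0.07 m and y of can_a in the frame of crate between -0.1 and 0.1 m and z of can_a in the frame of crate between 0.003 and 0.014 m and angle between each of can_a, can_b, can_c, can_d, can_e's own z axis and vertical below 0.12 rad and x of can_b in the frame of crate between -0.07 and 0.07 m and y of can_b in the frame of crate between -0.1 and 0.1 m and z of can_b in the frame of crate between 0.003 and 0.014 m and x of can_c in the frame of crate between -0.07 and 0.07 m and y of can_c in the frame of crate between -0.1 and 0.1 m and z of can_c in the frame of crate between 0.003 and 0.014 m and x of can_d in the frame of crate between -0.07 and 0.07 m and y of can_d in the frame of crate between -0.1 and 0.1 m and z of can_d in the frame of crate between 0.003 and 0.014 m and x of can_e in the frame of crate between -0.07 and 0.07 m and y of can_e in the frame of crate between -0.1 and 0.1 m and z of can_e in the frame of crate between 0.003 and 0.014 m), for 0.2 s.
2. the lid sits fully down on the crate (z of lid in the frame of crate between 0.1 and 0.108 m and x of lid in the frame of crate between -0.009 and 0.009 m and y of lid in the frame of crate between -0.009 and 0.009 m and angle between lid's own z axis and vertical below 0.04 rad), for 0.2 s.
3. the bar lies in both bracket slots (x of bar in the frame of bar_seat between -0.009 and 0.009 m and y of bar in the frame of bar_seat between -0.018 and 0.018 m and z of bar in the frame of bar_seat between -0.004 and 0.005 m and angle between the y axis of bar and the y axis of crate, either way round below 0.06 rad and angle between bar's own z axis and vertical below 0.06 rad), for 0.2 s.
At the end, for the whole second after the job is handed in: All canisters stand on the crate floor (tilt < 0.12 rad, within 70 mm x, 100 mm y of its middle); lid seated (height +-4 mm, centred +-9 mm, tilt < 0.04); bar in both slots (+-9 mm across, +-18 mm along, height -4 to +5 mm, within 0.06 rad); all released and at rest (all of step 1 and all of step 2 and all of step 3 and linear speed of each of can_a, can_b, can_c, can_d, can_e, lid, bar below 0.02 m/s); the robot touches nothing.
It fails at once if a bystander (flask, lunch box, jar) is shifted by more than 30 mm (distance of any of flask, lunchbox, jar from where it was at the start of the episode above 0.03 m).
It fails at once if a canister is tipped by more than 45 degrees (angle between any of can_a, can_b, can_c, can_d, can_e's own z axis and vertical above 0.79 rad).
Of can_a, can_b, can_c, can_d, can_e only 3 to 5 are there at a start; the rules pass over those that are not, and their reading is None.
At some moment in a run one of lid, bar may be knocked a few centimetres aside while the robot is not near it.
It also fails if it takes over 210 s, if anything falls off the work surface, if the arm or the gripper's body presses on something with over 40 N, if the wrist force passes 120 N, or if a joint passes its speed limit or range.

## Working session

There is one attempt and no reset: what is moved stays moved. The work goes in short steps, Python scripts to look and compute and a tool call to move; the robot and the scene stay as the last step left them, time stands still between calls to the robot, and variables do not carry over. Pictures are saved under pics/ and viewed, and the job is handed in when it is done.

Besides the shell and the picture viewer there is one more tool, called after "Request:" as name(argument=value, ...) on one line, values as JSON. play_rows: Moves the arm, as the interface text tells. Its arguments: {"type":"object","properties":{"rows":{"type":"array"}},"required":["rows"]}

```bash
ls; mkdir -p pics; python3 - <<'E'
from rig import *
import cv2
s=read_state()
for k,v in s.items(): print(k,v)
for n in ("scene","top"):
    c=capture(n); cv2.imwrite(f"pics/{n}0.png",c["pixels"][:,:,::-1])
    print(n,c["intrinsics"],c["k1"],c["rvec"],c["tvec"])
E
```

```text
pics
time_s 0.0
joint_positions [-7.97837661e+01  3.02782697e+01  8.21580627e+01 -5.82650967e-04
  6.76900745e+01 -1.02275489e+01]
qvel [-0.03691378 -0.01854851  0.0201359   0.08236828  0.01916465 -0.08274951]
tau [-1.56254064e-03 -4.40045893e+01 -1.76594263e+01  6.32328959e-02
  5.84462739e-02 -1.64311864e-04]
position [ 0.21819153 -0.58487239  0.22156982]
tcp_rot [[-4.00560871e-04  9.37014078e-01  3.49291365e-01]
 [ 2.16956694e-03  3.49291385e-01 -9.37011644e-01]
 [-9.99997566e-01  3.82480799e-04 -2.17282723e-03]]
force [1.26079983 0.90026948 0.15302693]
moment [-0.04258537 -0.038403    0.00232296]
opening 0.9989369845288262
scene [[449.9268816    0.         253.06471314]
 [  0.         449.9268816  193.14791334]
 [  0.           0.           1.        ]] -0.14828166279745708 [ 1.26719728  2.21894041 -0.96391393] [ 0.33414673 -0.27431845  1.61265828]
top [[421.1102003    0.         259.35510502]
 [  0.         421.1102003  181.9792054 ]
 [  0.           0.           1.        ]] -0.03760384965077156 [ 2.15725068 -2.19426942  0.12187211] [-0.02799417  0.61296357  1.30197179]
```

View pics/scene0.png

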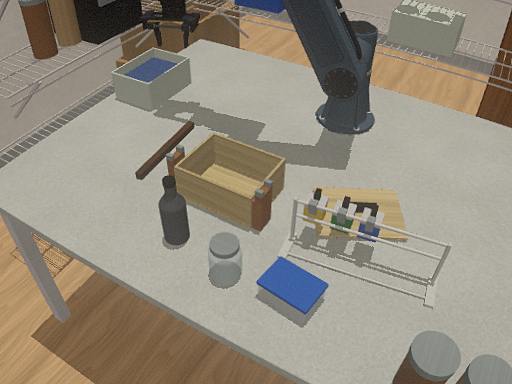

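View pics/top0.png

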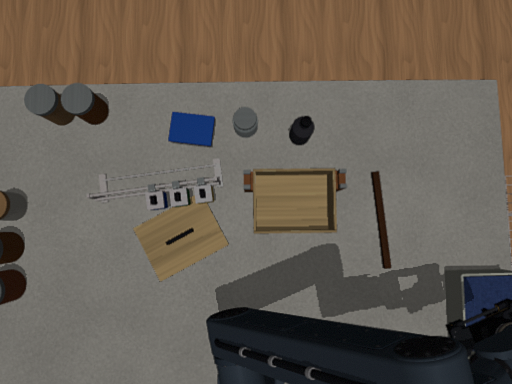

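```bash
cat > h.py <<'E'
from rig import *
import numpy as np, cv2
from scipy.optimize import minimize
def box(x0,x1,y0,y1,z0,z1):
    return np.array([[x,y,z] for x in(x0,x1) for y in(y0,y1) for z in(z0,z1)],float)
def cb(w,d,z0,z1,cx=0,cy=0): return box(cx-w/2,cx+w/2,cy-d/2,cy+d/2,z0,z1)
M={'lid':[cb(.190,.244,.008,.016),cb(.168,.222,0,.008),cb(.012,.09,.016,.046)],
'bar':[cb(.022,.31,0,.024)],
'crate':[cb(.192,.246,0,.112)]+[cb(.056,.022,0,.13,.062,s*.141) for s in(-1,1)],
'can':[cb(.05,.05,0,.06),cb(.026,.014,.06,.09),box(.025,.046,-.01,.01,.064,.084)],
'flask':[],'rack':[]}
def proj(c,P):
    P=np.asarray(P,float)
    R=cv2.Rodrigues(np.asarray(c['rvec'],float))[0]; Q=P@R.T+np.asarray(c['tvec']).ravel()
    s=Q[:,:2]/Q[:,2:]; r2=(s**2).sum(1,keepdims=True); s=s*(1+c['k1']*r2); K=c['intrinsics']
    return s*[K[0][0],K[1][1]]+[K[0][2],K[1][2]]
def ray(c,uv):
    K=np.asarray(c['intrinsics']); d=np.array([c['k1'],0,0,0,0.])
    # OpenCV convention: x_d = x(1+k1 r^2)
    s=cv2.undistortPoints(np.array([[uv]],float),K,d).ravel()
    R=cv2.Rodrigues(np.asarray(c['rvec'],float))[0]; o=-R.T@np.asarray(c['tvec']).ravel()
    return o,R.T@np.array([s[0],s[1],1.])
def atz(c,uv,z):
    o,d=ray(c,uv); return o+d*(z-o[2])/d[2]
def tf(P,p):  # p=x,y,z,yaw
    a=p[3]; c,s=np.cos(a),np.sin(a)
    return P@np.array([[c,-s,0],[s,c,0],[0,0,1]]).T+np.array(p[:3])
def sil(c,name,p):
    m=np.zeros((384*4,512*4),np.uint8)
    for b in M[name]:
        h=cv2.convexHull(((proj(c,tf(b,p))+.5)*4).astype(np.float32)).astype(np.int32)
        cv2.fillConvexPoly(m,h,255)
    return cv2.resize(m,(512,384),interpolation=cv2.INTER_AREA)/255.
def fit(views,name,p0,z):
    # views: list of (cam,mask)
    def cost(q):
        t=0
        for c,m in views:
            s=sil(c,name,[q[0],q[1],z,q[2]]); i=(np.minimum(s,m)).sum(); u=np.maximum(s,m).sum(); t+=1-i/u
        return t/len(views)
    best=None
    q=np.array(p0,float)
    for st in(.02,.008,.003):
        sim=np.vstack([q,q+[st,0,0],q+[0,st,0],q+[0,0,st*8]])
        r=minimize(cost,q,method='Nelder-Mead',options=dict(initial_simplex=sim,xatol=1e-5,fatol=1e-5,maxiter=150)); q=r.x
    return q,r.fun
def look(name,fn=None):
    c=capture(name)
    if fn: cv2.imwrite(fn,c['pixels'][:,:,::-1])
    return c
def draw(img,c,name,p,col=(0,255,0)):
    for b in M[name]:
        q=proj(c,tf(b,p))
        for i in range(8):
            for j in range(i+1,8):
                if bin(i^j).count('1')==1: cv2.line(img,tuple(np.int32(np.round(q[i]*16))),tuple(np.int32(np.round(q[j]*16))),col,1,cv2.LINE_AA,4)
E
python3 - <<'E'
from h import *
import pickle
D={}
for n in("top","scene"):
    c=look(n); D[n]=c
    for t in['crate','lid','bar','rack','flask','lunchbox','jar','can_a']:
        r=trace(n,t); D[n,t]=r
        for d in r[:6]:
            m=d['mask']; ys,xs=np.nonzero(m); print(n,t,round(d['p'],2),np.round(d['at']),m.sum(),xs.min(),xs.max(),ys.min(),ys.max(), np.round(atz(c,d['at'],0.05),3))
pickle.dump(D,open('d0.pkl','wb'))
E
```

```text
top crate 0.85 [292. 196.] 5882 243 347 167 233 [ 0.564 -0.139  0.05 ]
top lid 0.75 [182. 236.] 4555 133 228 196 281 [0.447 0.202 0.05 ]
top bar 0.67 [181. 236.] 4497 134 227 197 280 [0.449 0.206 0.05 ]
top bar 0.56 [379. 221.] 837 372 390 172 268 [ 0.483 -0.408  0.05 ]
top rack 0.76 [138. 189.] 1225 86 222 158 201 [0.596 0.339 0.05 ]
top flask 0.86 [302. 130.] 557 289 314 116 145 [ 0.772 -0.175  0.05 ]
top lunchbox 0.58 [191. 130.] 1406 168 214 112 147 [0.778 0.175 0.05 ]
top jar 0.66 [244. 121.] 643 233 258 108 137 [0.806 0.006 0.05 ]
top can_a 0.86 [180. 195.] 398 170 190 181 206 [0.574 0.208 0.05 ]
top can_a 0.66 [157. 197.] 442 145 167 184 209 [0.57  0.279 0.05 ]
top can_a 0.6 [202. 193.] 388 194 213 177 202 [0.579 0.141 0.05 ]
top can_a 0.36 [119. 193.] 685 87 221 159 201 [0.582 0.4   0.05 ]
scene crate 0.62 [232. 181.] 7672 166 285 133 231 [ 0.556 -0.131  0.05 ]
scene lid 0.8 [367. 207.] 2494 313 407 187 239 [0.456 0.236 0.05 ]
scene lid 0.48 [230. 181.] 7661 166 284 133 230 [ 0.557 -0.139  0.05 ]
scene bar 0.89 [165. 150.] 710 135 193 121 179 [ 0.54  -0.385  0.05 ]
scene bar 0.19 [288. 289.] 2766 257 328 256 322 [0.803 0.172 0.05 ]
scene rack 0.85 [386. 246.] 1421 279 451 199 305 [0.565 0.323 0.05 ]
scene flask 0.83 [173. 213.] 1483 158 189 175 244 [ 0.742 -0.197  0.05 ]
scene lunchbox 0.63 [289. 289.] 2778 257 327 256 322 [0.801 0.174 0.05 ]
scene jar 0.98 [223. 261.] 1540 208 242 233 284 [0.81  0.003 0.05 ]
scene can_a 0.92 [343. 212.] 515 331 356 197 227 [0.508 0.185 0.05 ]
scene can_a 0.88 [314. 204.] 461 304 327 189 219 [0.52  0.106 0.05 ]
scene can_a 0.71 [371. 222.] 478 360 382 206 236 [0.504 0.264 0.05 ]
```

```bash
cat >> h.py <<'E'
M['rackw']=[box(-.0045,.0045,-.186,.186,.131,.140)]
E
python3 - <<'E'
from h import *
import pickle
D=pickle.load(open('d0.pkl','rb'))
T,S=D['top'],D['scene']
res={}
def rep(k,q,f): print(k,np.round(q[:2],4),round(np.degrees(q[2]),2),'cost',round(f,3)); res[k]=q
mt=lambda n,t,i=0:D[n,t][i]['mask'].astype(float)
for vs in (['top'],['scene'],['top','scene']):
    print(vs)
    rep('crate',*fit([(D[v],mt(v,'crate')) for v in vs],'crate',[.56,-.14,0],0))
    rep('bar',*fit([(D[v],mt(v,'bar',1 if v=='top' else 0)) for v in vs],'bar',[.5,-.4,0.1],0))
    rep('lid',*fit([(D[v],mt(v,'lid')) for v in vs],'lid',[.45,.2,-1.1 if 0 else .4],0))
for i,j in((0,0),(1,2),(2,1)):
    rep('can%d'%i,*fit([(T,mt('top','can_a',i)),(S,mt('scene','can_a',j))],'can',[.56,.14+.07*(i if i<2 else 0),0.08],.06))
img={n:cv2.resize(D[n]['pixels'][:,:,::-1],None,fx=1,fy=1).copy() for n in('top','scene')}
for n in img:
    b=img[n]
    for k,q in res.items(): draw(b,D[n],'can' if k[:3]=='can' else k,[q[0],q[1],.06 if k[:3]=='can' else 0,q[2]])
    if n=='top': b=cv2.resize(b[90:290,80:400],None,fx=2.5,fy=2.5,interpolation=cv2.INTER_CUBIC)
    else: b=cv2.resize(b[110:310,130:450],None,fx=2.5,fy=2.5,interpolation=cv2.INTER_CUBIC)
    cv2.imwrite(f'pics/{n}1.png',b)
pickle.dump(res,open('res.pkl','wb'))
E
```

```text
['top']
crate [ 0.5495 -0.1394] -0.95 cost 0.023
bar [ 0.4867 -0.4245] 94.45 cost 0.099
lid [0.4474 0.2146] 27.52 cost 0.052
['scene']
crate [ 0.551  -0.1399] -0.55 cost 0.031
bar [ 0.4891 -0.427 ] 94.81 cost 0.114
lid [0.4476 0.2139] 26.59 cost 0.439
['top', 'scene']
crate [ 0.5497 -0.14  ] -0.78 cost 0.028
bar [ 0.4873 -0.4251] 94.55 cost 0.123
lid [0.4471 0.2143] 27.01 cost 0.246
can0 [0.5645 0.2016] 7.44 cost 0.2
can1 [0.557  0.2725] 7.06 cost 0.207
can2 [0.5748 0.1293] 9.24 cost 0.217
```

```bash
ls pics
```

```text
scene0.png
scene1.png
top0.png
top1.png
```

View pics/top1.png

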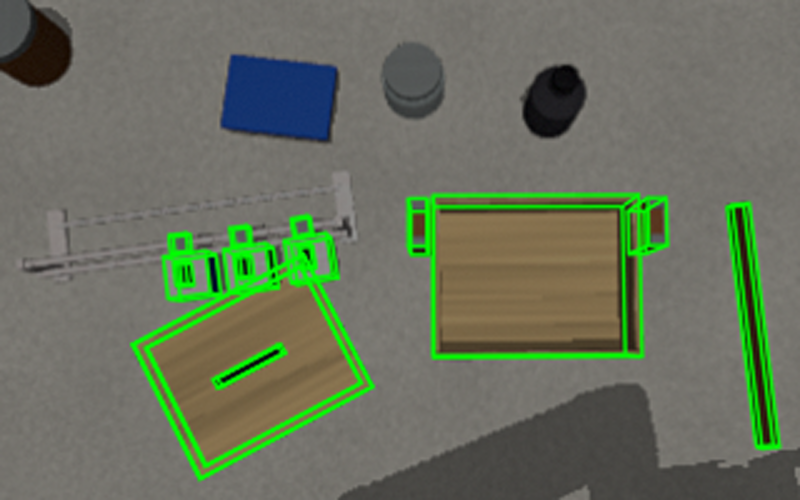

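View pics/scene1.png

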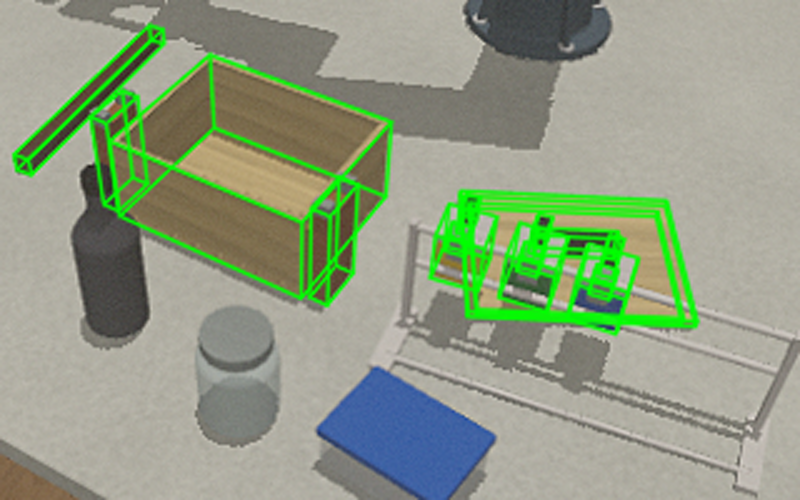

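```bash
python3 - <<'E'
import cv2
a=cv2.imread('pics/top0.png')[170:220,80:230]; b=cv2.imread('pics/scene0.png')[180:250,280:400]
cv2.imwrite('pics/tz.png',cv2.resize(a,None,fx=5.3,fy=5.3,interpolation=cv2.INTER_CUBIC))
cv2.imwrite('pics/sz.png',cv2.resize(b,None,fx=6.5,fy=6.5,interpolation=cv2.INTER_CUBIC))
E
```

```text
(no output)
```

View pics/tz.png

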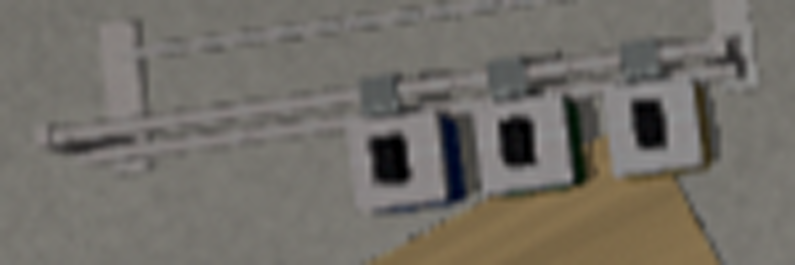

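View pics/sz.png

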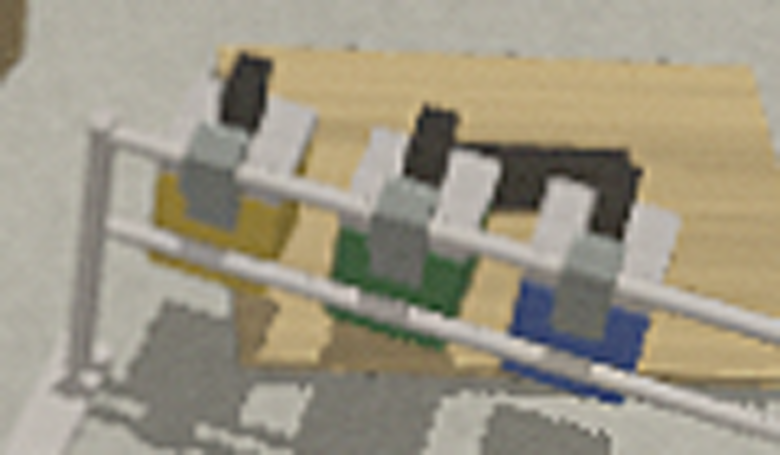

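```bash
python3 - <<'E'
from h import *
import pickle
D=pickle.load(open('d0.pkl','rb')); T,S=D['top'],D['scene']
z=lambda u,v:(80+(u+.5)/5.3-.5,170+(v+.5)/5.3-.5)
for n,uv in dict(hb=(380,95),hg=(508,77),hy=(640,58)).items(): print(n,np.round(atz(T,z(*uv),.144),4))
a,b=atz(T,z(50,130),.1355),atz(T,z(738,48),.1355); print(a,b,np.linalg.norm(a-b),np.degrees(np.arctan2(b[0]-a[0],a[1]-b[1])))
# fin fit
M['fin']=[cb(.026,.014,.06,.09)]; M['body']=[cb(.05,.05,0,.06)]
g=T['pixels'].astype(float).mean(2)
for n,(u,v) in dict(blue=(153,200),green=(177.5,196.6),yellow=(202.5,193.4)).items():
    m=np.zeros((384,512)); ys=slice(int(v)-8,int(v)+9); xs=slice(int(u)-7,int(u)+8)
    w=g[ys,xs]; m[ys,xs]=np.clip((130-w)/(130-35),0,1)
    m2=m.copy(); lab=cv2.connectedComponents((m>.25).astype(np.uint8))[1]; m[lab!=lab[int(round(v)),int(round(u))]]=0
    p0=atz(T,(u+0.,v),.145)
    q,f=fit([(T,m)],'fin',[p0[0],p0[1],-.12],.06); 
    print(n,np.round(q[:2],4),np.degrees(q[2]),f)
    # triangulated check: scene
    R=tf(np.array([[0,0,.09]]),[q[0],q[1],.06,q[2]]); print('  scene px',proj(S,R), (proj(S,R)-[280,180])*6.5)
E
```

```text
hb [0.5901 0.2756 0.144 ]
hg [0.5988 0.2057 0.144 ]
hy [0.6081 0.1337 0.144 ]
[0.57454908 0.45946307 0.1355    ] [0.61361312 0.08087172 0.1355    ] 0.3806013753385044 5.891080114058221
blue [0.5557 0.273 ] -3.0617787173968556 0.15976778905718625
  scene px [[375.65384067 207.42752797]] [[621.74996436 178.27893179]]
green [0.5641 0.2027] 1.7090760926105188 0.11084170089761136
  scene px [[346.98754401 199.0627754 ]] [[435.41903604 123.90804011]]
yellow [0.5724 0.13  ] 1.4909838305066625 0.12701707033632892
  scene px [[318.1404345  190.59633699]] [[247.91282423  68.87619041]]
```

```bash
cat > mv.py <<'E'
import json,sys,numpy as np
# usage: mv.py show|commit x y z phi ; prints tool shift from cmd pose to target
f='cmd.json'
try: c=json.load(open(f))
except Exception: c=[.218,-.586,.223,float(np.degrees(np.arctan2(-.937,.3493)))]
def go(t,c):
    a=np.radians(c[3]); d=np.array(t[:3])-np.array(c[:3])
    zx=np.array([np.cos(a),np.sin(a)]); yx=np.array([-np.sin(a),np.cos(a)])
    return np.round([-d[2],d[:2]@yx,d[:2]@zx],4), round(c[3]-t[3],1), np.linalg.norm(d)
if __name__=='__main__':
    # several waypoints "x,y,z,phi" relative to same call start; last is committed
    for w in sys.argv[1:]:
        t=[float(v) for v in w.split(',')]
        if len(t)==3: t.append(c[3])
        s,r,n=go(t,c); print(w,'shift',s.tolist(),'turn',r,'dist',round(n,3))
    a=np.radians(c[3]); zx=np.array([np.cos(a),np.sin(a)]); yx=np.array([-np.sin(a),np.cos(a)])
    p=np.array(c[:2])+s[1]*yx+s[2]*zx
    json.dump([p[0],p[1],c[2]-s[0],c[3]-r],open(f,'w'))
E
python3 mv.py .40,-.22,.26 .572,.130,.26,-83.5
```

```text
.40,-.22,.26 shift [-0.037, 0.2984, -0.2794] turn 0.0 dist 0.41
.572,.130,.26,-83.5 shift [-0.037, 0.5818, -0.5472] turn 13.9 dist 0.8
```

Request:
play_rows(rows=[[[-0.037,0.2984,-0.2794,0,0,0,0.05],[-0.037,0.2984,-0.2794,0,0,0,0.05],[-0.037,0.2984,-0.2794,0,0,0,0.05],[-0.037,0.2984,-0.2794,0,0,0,0.05],[-0.037,0.2984,-0.2794,0,0,0,0.05],[-0.037,0.2984,-0.2794,0,0,0,0.05],[-0.037,0.2984,-0.2794,0,0,0,0.05],[-0.037,0.2984,-0.2794,0,0,0,0.05],[-0.037,0.2984,-0.2794,0,0,0,0.05],[-0.037,0.2984,-0.2794,0,0,0,0.05],[-0.037,0.2984,-0.2794,0,0,0,0.05]]])

```text
time_s: 2.1
position: [0.4004, -0.2205, 0.2597]
tcp_rot: [[0.0, 0.937, 0.35], [-0.001, 0.35, -0.937], [-1.0, -0.0, 0.001]]
force: [-0.5, -0.5, -0.6]
opening: 0.575
```

Request:
play_rows(rows=[[[0,0.2834,-0.2678,13.9,0,0,0.05],[0,0.2834,-0.2678,13.9,0,0,0.05],[0,0.2834,-0.2678,13.9,0,0,0.05],[0,0.2834,-0.2678,13.9,0,0,0.05],[0,0.2834,-0.2678,13.9,0,0,0.05],[0,0.2834,-0.2678,13.9,0,0,0.05],[0,0.2834,-0.2678,13.9,0,0,0.05],[0,0.2834,-0.2678,13.9,0,0,0.05],[0,0.2834,-0.2678,13.9,0,0,0.05],[0,0.2834,-0.2678,13.9,0,0,0.05],[0,0.2834,-0.2678,13.9,0,0,0.05],[0,0.2834,-0.2678,13.9,0,0,0.05]]])

```text
time_s: 3.3
position: [0.5721, 0.1281, 0.2594]
tcp_rot: [[-0.001, 0.994, 0.111], [-0.0, 0.111, -0.994], [-1.0, -0.001, 0.0]]
force: [0.3, 0.5, 0.3]
opening: 0.572
```

Request:
play_rows(rows=[[[0.05,0,0,0,0,0,0.05],[0.09,0,0,0,0,0,0.05],[0.09,0,0,0,0,0,0.05]]])

```text
time_s: 3.6
position: [0.5676, 0.1285, 0.1647]
tcp_rot: [[-0.013, 0.994, 0.112], [-0.001, 0.112, -0.994], [-1.0, -0.013, -0.001]]
force: [-1.3, -0.5, -1.4]
opening: 0.573
```

```bash
python3 - <<'E'
from h import *
s=read_state(); print(s['position'],s['force'],s['time_s'])
for n in('top','scene'):
    c=look(n); b=c['pixels'][:,:,::-1]
    b=b[150:240,100:260] if n=='top' else b[150:250,270:430]
    cv2.imwrite(f'pics/{n}2.png',cv2.resize(b,None,fx=5,fy=5,interpolation=cv2.INTER_CUBIC))
E
```

```text
[0.5676392  0.12848951 0.16473608] [-1.3264968  -0.53647964 -1.35431291] 3.6
```

View pics/scene2.png

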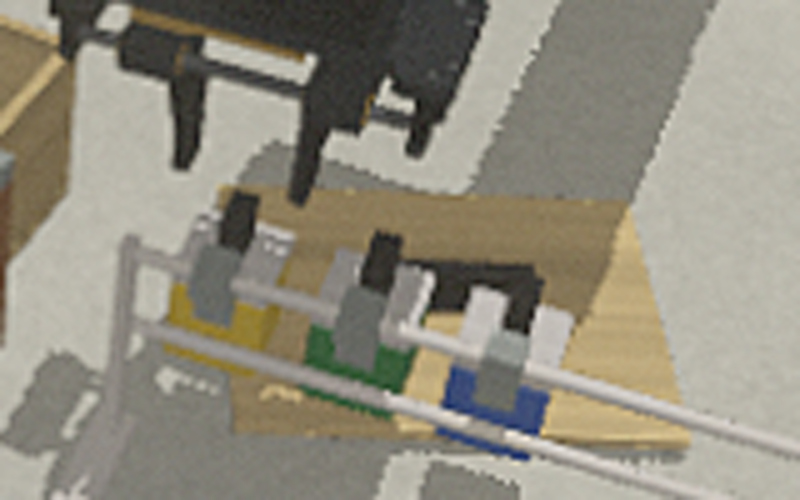

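View pics/top2.png

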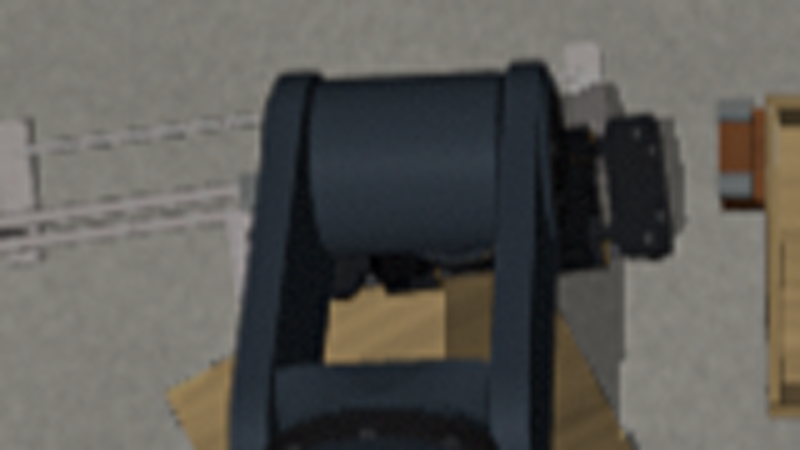

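Request:
play_rows(rows=[[[0.022,0,0,0,0,0,0.05],[0.044,0,0,0,0,0,0.05],[0.044,0,0,0,0,0,0.05],[0.044,0,0,0,0,0,0.05],[0.044,0,0,0,0,0,0.05]]])

```text
time_s: 4.2
position: [0.5741, 0.1303, 0.128]
tcp_rot: [[0.005, 0.993, 0.114], [0.0, 0.114, -0.994], [-1.0, 0.005, 0.0]]
force: [0.1, -0.3, 0.2]
opening: 0.577
```

```bash
python3 - <<'E'
from h import *
s=read_state(); print(s['position'],s['force'],s['time_s'])
for n in('scene',):
    c=look(n); b=c['pixels'][:,:,::-1]
    b=b[150:250,270:430]
    cv2.imwrite(f'pics/{n}3.png',cv2.resize(b,None,fx=5,fy=5,interpolation=cv2.INTER_CUBIC))
    print(proj(c,[s['position'],[.5724,.130,.15]]))
E
```

```text
[0.57413748 0.13029656 0.12795172] [ 0.13353143 -0.28847333  0.23189399] 4.2
[[317.00234532 197.62153659]
 [318.14186039 190.60478675]]
```

View pics/scene3.png

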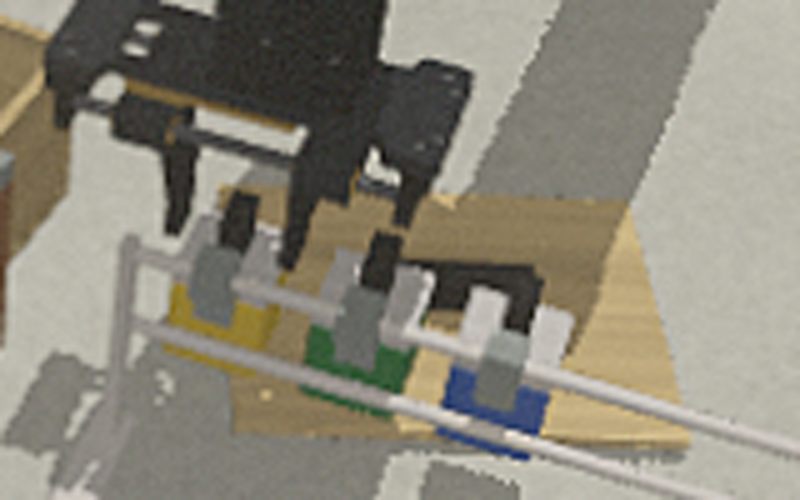

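Request:
play_rows(rows=[[[0,0,0,0,0,0,0],[0,0,0,0,0,0,0],[0,0,0,0,0,0,0],[0,0,0,0,0,0,0],[0,0,0,0,0,0,0],[0,0,0,0,0,0,0],[0,0,0,0,0,0,0]]])

```text
time_s: 4.95
position: [0.5723, 0.1303, 0.1255]
tcp_rot: [[-0.0, 0.993, 0.114], [-0.0, 0.114, -0.993], [-1.0, -0.0, 0.0]]
force: [-0.4, -0.5, 0.1]
opening: 0.158
```

Request:
play_rows(rows=[[[-0.01,0,0,0,0,0,0],[-0.02,0,0,0,0,0,0],[-0.032,0,0,0,0,0,0],[-0.032,0,0,0,0,0,0],[-0.032,0,0,0,0,0,0],[-0.034,-0.02,0,0,0,0,0],[-0.034,-0.04,0,0,0,0,0],[-0.034,-0.065,0,0,0,0,0],[-0.05,-0.08,0,0,0,0,0],[-0.08,-0.08,0,0,0,0,0],[-0.11,-0.08,0,0,0,0,0],[-0.124,-0.08,0,0,0,0,0]]])

```text
time_s: 6.15
position: [0.4936, 0.1213, 0.2518]
tcp_rot: [[0.004, 0.993, 0.114], [0.0, 0.114, -0.993], [-1.0, 0.003, 0.0]]
force: [0.5, 0.2, -1.5]
opening: 0.157
```

```bash
python3 - <<'E'
from h import *
s=read_state(); print(s['position'],s['force'],s['opening'],s['time_s'])
for n in('scene',):
    c=look(n); b=c['pixels'][:,:,::-1]
    b=b[110:250,200:424]
    cv2.imwrite(f'pics/{n}4.png',cv2.resize(b,None,fx=3.5,fy=3.5,interpolation=cv2.INTER_CUBIC))
E
cat > slot.py <<'E'
import numpy as np,sys
a=np.radians(-0.8); c=np.array([.5497,-.1398])
for x,y in((-.01,-.07),(-.01,0),(-.01,.07),(0,0),(.062,0)):
    print((x,y),np.round(c+[x*np.cos(a)-y*np.sin(a),x*np.sin(a)+y*np.cos(a)],4))
E
python3 slot.py; python3 - <<'E'
import json;c=json.load(open('cmd.json'));print(c)
import numpy as np
a=np.radians(c[3]); y=np.array([-np.sin(a),np.cos(a)])*-.08
c=[c[0]+y[0],c[1]+y[1],.25,c[3]];json.dump(c,open('cmd.json','w'));print(c)
E
```

```text
[0.49364002 0.12129331 0.25182668] [ 0.47656481  0.21534458 -1.50604218] 0.15740379721404188 6.15
(-0.01, -0.07) [ 0.5387 -0.2097]
(-0.01, 0) [ 0.5397 -0.1397]
(-0.01, 0.07) [ 0.5407 -0.0697]
(0, 0) [ 0.5497 -0.1398]
(0.062, 0) [ 0.6117 -0.1407]
[0.5720132704247032, 0.1299564821713719, 0.26, -83.45527499052464]
[np.float64(0.4925346154888317), np.float64(0.1208381813655924), 0.25, -83.45527499052464]
```

View pics/scene4.png

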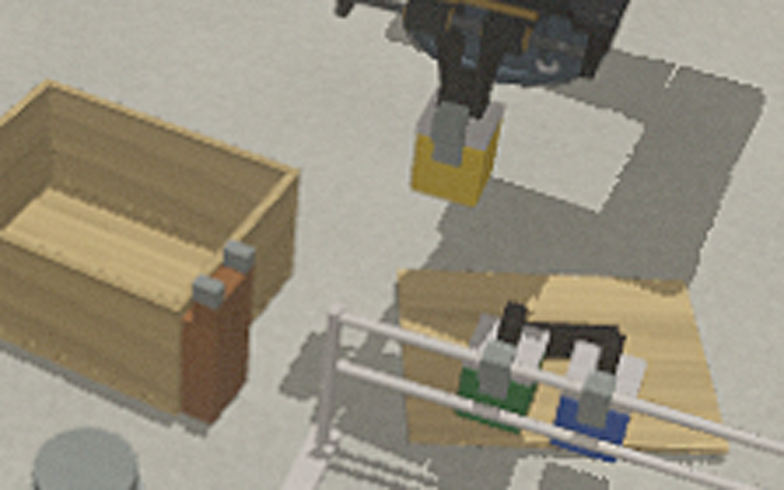

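```bash
python3 mv.py .5387,-.2097,.25,-90.8
```

```text
.5387,-.2097,.25,-90.8 shift [-0.0, 0.0082, 0.3336] turn 7.3 dist 0.334
```

Request:
play_rows(rows=[[[0,0.0082,0.03,1,0,0,0],[0,0.0082,0.07,2,0,0,0],[0,0.0082,0.11,3,0,0,0],[0,0.0082,0.15,4,0,0,0],[0,0.0082,0.19,5,0,0,0],[0,0.0082,0.23,6,0,0,0],[0,0.0082,0.27,7.3,0,0,0],[0,0.0082,0.31,7.3,0,0,0],[0,0.0082,0.3336,7.3,0,0,0],[0,0.0082,0.3336,7.3,0,0,0],[0,0.0082,0.3336,7.3,0,0,0]]])

```text
time_s: 7.3
position: [0.5381, -0.2089, 0.2482]
tcp_rot: [[-0.003, 1.0, -0.015], [0.002, -0.015, -1.0], [-1.0, -0.003, -0.002]]
force: [-1.4, 0.3, -1.0]
opening: 0.156
```

Request:
play_rows(rows=[[[0.03,0,0,0,0,0,0],[0.06,0,0,0,0,0,0],[0.09,0,0,0,0,0,0],[0.12,0,0,0,0,0,0],[0.14,0,0,0,0,0,0],[0.155,0,0,0,0,0,0],[0.165,0,0,0,0,0,0],[0.171,0,0,0,0,0,0],[0.174,0,0,0,0,0,0],[0.174,0,0,0,0,0,0],[0.174,0,0,0,0,0,0]]])

```text
time_s: 8.4
position: [0.5395, -0.2094, 0.0762]
tcp_rot: [[0.001, 1.0, -0.013], [-0.001, -0.013, -1.0], [-1.0, 0.001, 0.001]]
force: [0.2, -1.1, -1.1]
opening: 0.162
```

```bash
python3 - <<'E'
from h import *
s=read_state(); print(s['position'],s['force'],s['opening'],s['time_s'])
for n in('scene',):
    c=look(n); b=c['pixels'][:,:,::-1]
    b=b[110:250,150:374]
    cv2.imwrite(f'pics/{n}5.png',cv2.resize(b,None,fx=3.5,fy=3.5,interpolation=cv2.INTER_CUBIC))
E
```

```text
[ 0.53949795 -0.20943905  0.07622648] [ 0.2097309  -1.08839623 -1.11888602] 0.16200097063511545 8.4
```

View pics/scene5.png

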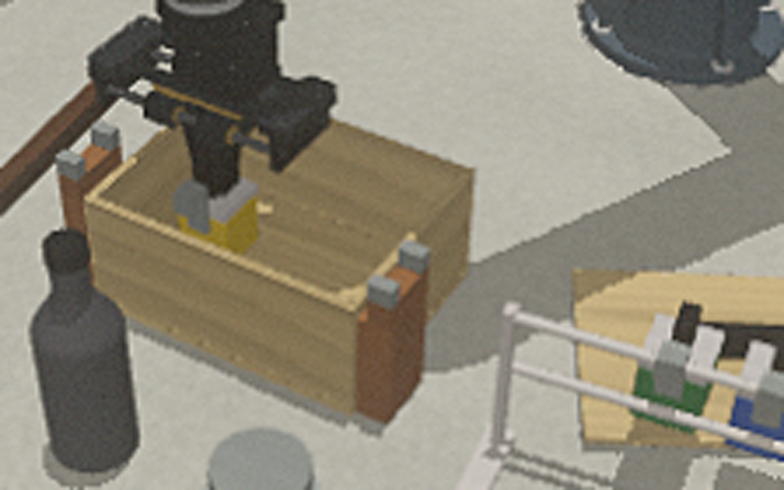

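Request:
play_rows(rows=[[[0.001,0,0,0,0,0,0],[0.002,0,0,0,0,0,0],[0.002,0,0,0,0,0,0]]])

```text
time_s: 8.75
position: [0.5394, -0.2096, 0.0742]
tcp_rot: [[0.001, 1.0, -0.013], [-0.001, -0.013, -1.0], [-1.0, 0.001, 0.001]]
force: [0.3, 0.6, 2.6]
opening: 0.15
```

Request:
play_rows(rows=[[[0,0,0,0,0,0,0.036],[0,0,0,0,0,0,0.036],[0,0,0,0,0,0,0.036],[0,0,0,0,0,0,0.036],[-0.02,0,0,0,0,0,0.036],[-0.05,0,0,0,0,0,0.036],[-0.1,0,0,0,0,0,0.036],[-0.15,0,0,0,0,0,0.05],[-0.176,0,0,0,0,0,0.05]]])

```text
time_s: 9.65
position: [0.5407, -0.2102, 0.2541]
tcp_rot: [[0.006, 1.0, -0.013], [-0.004, -0.013, -1.0], [-1.0, 0.006, 0.004]]
force: [-0.1, 0.2, -0.3]
opening: 0.515
```

```bash
python3 mv.py .5641,.2027,.25,-83.5; python3 - <<'E'
from h import *
s=read_state(); print(s['position'],s['force'],s['opening'],s['time_s'])
for n in('scene',):
    c=look(n); b=c['pixels'][:,:,::-1]
    b=b[110:250,150:374]
    cv2.imwrite(f'pics/{n}6.png',cv2.resize(b,None,fx=3.5,fy=3.5,interpolation=cv2.INTER_CUBIC))
E
```

```text
.5641,.2027,.25,-83.5 shift [-0.0, 0.02, -0.4127] turn -7.3 dist 0.413
[ 0.54068754 -0.21021189  0.25409666] [-0.10423007  0.21127231 -0.33914228] 0.5147494729288823 9.65
```

View pics/scene6.png

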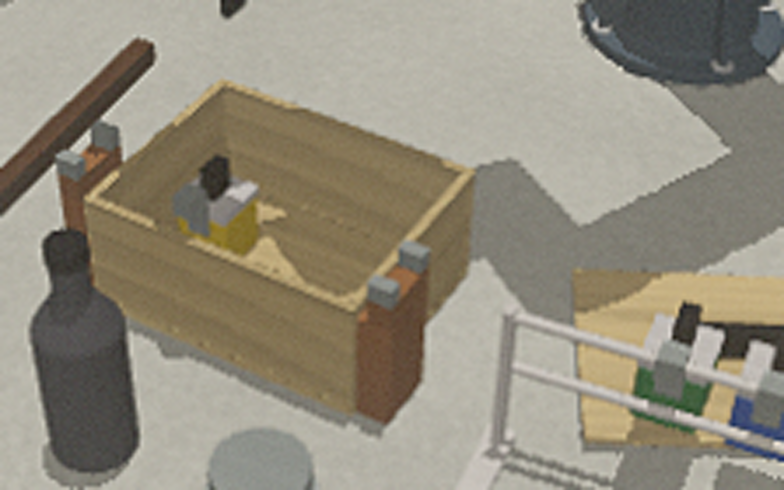

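Yellow stands upright in the crate (zoomed at about (218,215)). Next, green.

Request:
play_rows(rows=[[[0,0.02,-0.05,-1,0,0,0.05],[0,0.02,-0.1,-2,0,0,0.05],[0,0.02,-0.15,-3,0,0,0.05],[0,0.02,-0.2,-4,0,0,0.05],[0,0.02,-0.25,-5,0,0,0.05],[0,0.02,-0.3,-7.3,0,0,0.05],[0,0.02,-0.35,-7.3,0,0,0.05],[0,0.02,-0.39,-7.3,0,0,0.05],[0,0.02,-0.4127,-7.3,0,0,0.05],[0,0.02,-0.4127,-7.3,0,0,0.05],[0,0.02,-0.4127,-7.3,0,0,0.05]]])

```text
time_s: 10.8
position: [0.564, 0.2032, 0.249]
tcp_rot: [[-0.001, 0.993, 0.115], [-0.001, 0.115, -0.993], [-1.0, -0.001, 0.001]]
force: [0.2, -0.7, 0.5]
opening: 0.576
```

Request:
play_rows(rows=[[[0.04,0,0,0,0,0,0.05],[0.08,0,0,0,0,0,0.05],[0.1,0,0,0,0,0,0.05],[0.115,0,0,0,0,0,0.05],[0.124,0,0,0,0,0,0.05],[0.124,0,0,0,0,0,0.05],[0.124,0,0,0,0,0,0.05]]])

```text
time_s: 11.5
position: [0.5651, 0.2024, 0.1261]
tcp_rot: [[0.001, 0.994, 0.113], [0.0, 0.113, -0.994], [-1.0, 0.001, 0.0]]
force: [-0.8, 0.6, 0.5]
opening: 0.577
```

```bash
python3 - <<'E'
from h import *
s=read_state(); print(s['position'],s['force'],s['opening'],s['time_s'])
for n in('scene',):
    c=look(n); b=c['pixels'][:,:,::-1]
    b=b[150:250,270:430]
    cv2.imwrite(f'pics/{n}7.png',cv2.resize(b,None,fx=5,fy=5,interpolation=cv2.INTER_CUBIC))
E
```

```text
[0.56510823 0.20240062 0.1260892 ] [-0.81411748  0.61179106  0.5357955 ] 0.5770177298415498 11.5
```

View pics/scene7.png

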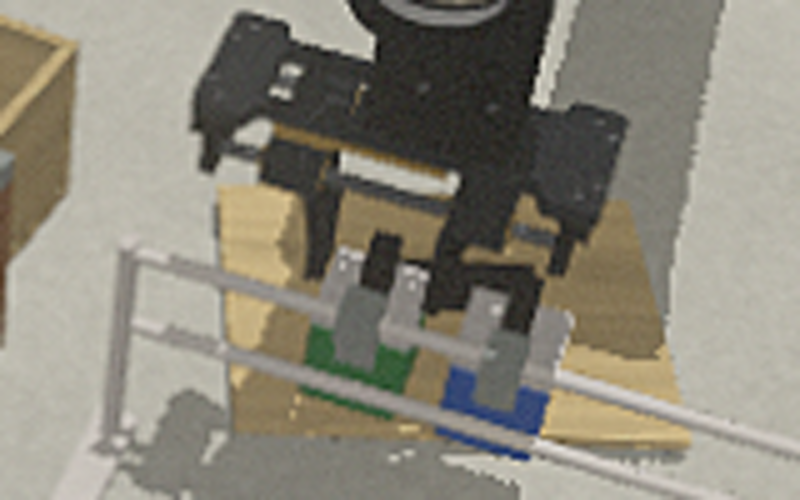

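Fingers straddle the green fin. Close, lift, leave.

Request:
play_rows(rows=[[[0,0,0,0,0,0,0],[0,0,0,0,0,0,0],[0,0,0,0,0,0,0],[0,0,0,0,0,0,0],[0,0,0,0,0,0,0],[0,0,0,0,0,0,0],[0,0,0,0,0,0,0]]])

```text
time_s: 12.25
position: [0.5645, 0.2031, 0.1256]
tcp_rot: [[-0.0, 0.993, 0.114], [-0.0, 0.114, -0.993], [-1.0, -0.0, 0.0]]
force: [-0.2, -0.2, 0.7]
opening: 0.157
```

Request:
play_rows(rows=[[[-0.01,0,0,0,0,0,0],[-0.02,0,0,0,0,0,0],[-0.032,0,0,0,0,0,0],[-0.032,0,0,0,0,0,0],[-0.032,0,0,0,0,0,0],[-0.034,-0.02,0,0,0,0,0],[-0.034,-0.04,0,0,0,0,0],[-0.034,-0.065,0,0,0,0,0],[-0.05,-0.08,0,0,0,0,0],[-0.08,-0.08,0,0,0,0,0],[-0.11,-0.08,0,0,0,0,0],[-0.124,-0.08,0,0,0,0,0]]])

```text
time_s: 13.45
position: [0.4858, 0.1942, 0.2519]
tcp_rot: [[0.004, 0.993, 0.114], [0.001, 0.114, -0.993], [-1.0, 0.004, -0.0]]
force: [0.7, -0.4, -1.5]
opening: 0.158
```

```bash
cat > leave.py <<'E'
import json,numpy as np
c=json.load(open('cmd.json'))
a=np.radians(c[3]); y=np.array([-np.sin(a),np.cos(a)])*-.08
json.dump([c[0]+y[0],c[1]+y[1],.25,c[3]],open('cmd.json','w'))
E
python3 leave.py; python3 mv.py .5397,-.1397,.25,-90.8
```

```text
.5397,-.1397,.25,-90.8 shift [-0.0, 0.0167, 0.3374] turn 7.3 dist 0.338
```

Request:
play_rows(rows=[[[0,0.0167,0.03,1,0,0,0],[0,0.0167,0.07,2,0,0,0],[0,0.0167,0.11,3,0,0,0],[0,0.0167,0.15,4,0,0,0],[0,0.0167,0.19,5,0,0,0],[0,0.0167,0.23,6,0,0,0],[0,0.0167,0.27,7.3,0,0,0],[0,0.0167,0.31,7.3,0,0,0],[0,0.0167,0.3374,7.3,0,0,0],[0,0.0167,0.3374,7.3,0,0,0],[0,0.0167,0.3374,7.3,0,0,0]]])

```text
time_s: 14.55
position: [0.5393, -0.1393, 0.2489]
tcp_rot: [[-0.002, 1.0, -0.015], [0.002, -0.015, -1.0], [-1.0, -0.002, -0.002]]
force: [-1.8, -0.7, -2.2]
opening: 0.161
```

```bash
python3 - <<'E'
from h import *
s=read_state(); print(s['position'],s['force'],s['opening'],s['time_s'])
for n in('scene',):
    c=look(n); b=c['pixels'][:,:,::-1]
    b=b[90:250,150:406]
    cv2.imwrite(f'pics/{n}8.png',cv2.resize(b,None,fx=3,fy=3,interpolation=cv2.INTER_CUBIC))
E
```

```text
[ 0.53929698 -0.13929531  0.24888427] [-1.81677123 -0.69745526 -2.21890787] 0.16147402617499118 14.55
```

View pics/scene8.png

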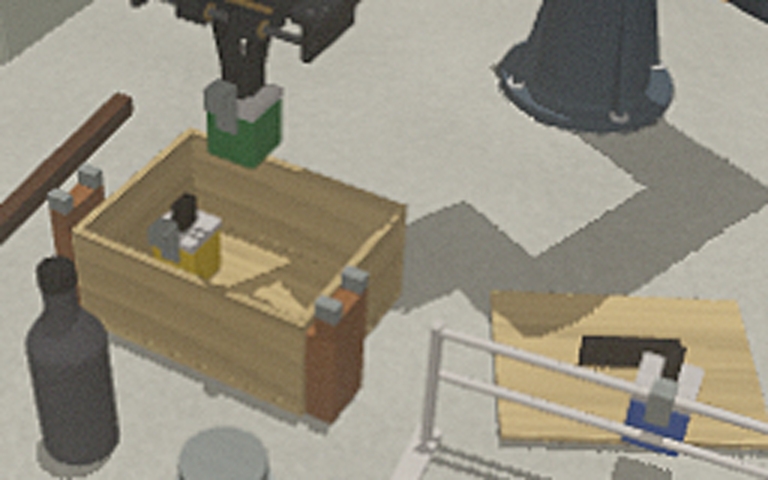

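Request:
play_rows(rows=[[[0.03,0,0,0,0,0,0],[0.06,0,0,0,0,0,0],[0.09,0,0,0,0,0,0],[0.12,0,0,0,0,0,0],[0.14,0,0,0,0,0,0],[0.155,0,0,0,0,0,0],[0.165,0,0,0,0,0,0],[0.171,0,0,0,0,0,0],[0.174,0,0,0,0,0,0],[0.176,0,0,0,0,0,0],[0.176,0,0,0,0,0,0],[0.176,0,0,0,0,0,0]]])

```text
time_s: 15.8
position: [0.5404, -0.1393, 0.0742]
tcp_rot: [[0.001, 1.0, -0.014], [-0.0, -0.014, -1.0], [-1.0, 0.001, 0.0]]
force: [-0.1, 0.7, 0.6]
opening: 0.158
```

Request:
play_rows(rows=[[[0,0,0,0,0,0,0.036],[0,0,0,0,0,0,0.036],[0,0,0,0,0,0,0.036],[0,0,0,0,0,0,0.036],[-0.02,0,0,0,0,0,0.036],[-0.05,0,0,0,0,0,0.036],[-0.1,0,0,0,0,0,0.036],[-0.15,0,0,0,0,0,0.05],[-0.176,0,0,0,0,0,0.05]]])

```text
time_s: 16.7
position: [0.5418, -0.1401, 0.254]
tcp_rot: [[0.006, 1.0, -0.013], [-0.003, -0.013, -1.0], [-1.0, 0.006, 0.003]]
force: [0.5, -0.1, -0.2]
opening: 0.516
```

```bash
python3 mv.py .5557,.2735,.25,-83.5; python3 - <<'E'
from h import *
s=read_state(); print(s['position'],s['force'],s['opening'],s['time_s'])
for n in('scene',):
    c=look(n); b=c['pixels'][:,:,::-1]
    b=b[90:250,150:406]
    cv2.imwrite(f'pics/{n}9.png',cv2.resize(b,None,fx=3,fy=3,interpolation=cv2.INTER_CUBIC))
E
```

```text
.5557,.2735,.25,-83.5 shift [-0.0, 0.0105, -0.4133] turn -7.3 dist 0.413
[ 0.54176766 -0.14013449  0.25402817] [ 0.46449966 -0.09503779 -0.17853847] 0.5159334631330889 16.7
```

View pics/scene9.png

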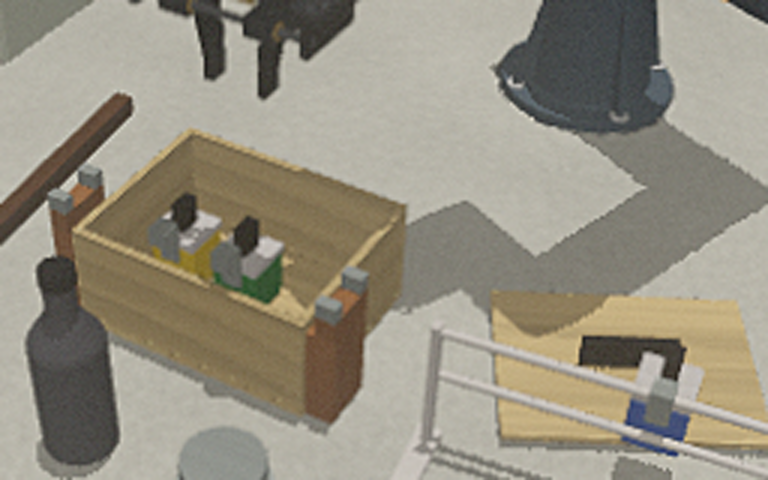

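Yellow and green both stand. Now blue.

Request:
play_rows(rows=[[[0,0.0105,-0.05,-1,0,0,0.05],[0,0.0105,-0.1,-2,0,0,0.05],[0,0.0105,-0.15,-3,0,0,0.05],[0,0.0105,-0.2,-4,0,0,0.05],[0,0.0105,-0.25,-5,0,0,0.05],[0,0.0105,-0.3,-7.3,0,0,0.05],[0,0.0105,-0.35,-7.3,0,0,0.05],[0,0.0105,-0.39,-7.3,0,0,0.05],[0,0.0105,-0.4133,-7.3,0,0,0.05],[0,0.0105,-0.4133,-7.3,0,0,0.05],[0,0.0105,-0.4133,-7.3,0,0,0.05]]])

```text
time_s: 17.85
position: [0.5555, 0.2738, 0.2489]
tcp_rot: [[-0.001, 0.993, 0.115], [-0.001, 0.115, -0.993], [-1.0, -0.001, 0.001]]
force: [-0.0, -0.1, 0.4]
opening: 0.575
```

Request:
play_rows(rows=[[[0.04,0,0,0,0,0,0.05],[0.08,0,0,0,0,0,0.05],[0.1,0,0,0,0,0,0.05],[0.115,0,0,0,0,0,0.05],[0.124,0,0,0,0,0,0.05],[0.124,0,0,0,0,0,0.05],[0.124,0,0,0,0,0,0.05]]])

```text
time_s: 18.55
position: [0.5567, 0.2732, 0.1262]
tcp_rot: [[0.001, 0.994, 0.113], [0.0, 0.113, -0.994], [-1.0, 0.001, -0.0]]
force: [0.1, -0.0, 0.4]
opening: 0.576
```

```bash
python3 - <<'E'
from h import *
s=read_state(); print(s['position'],s['force'],s['opening'],s['time_s'])
for n in('scene',):
    c=look(n); b=c['pixels'][:,:,::-1]
    b=b[150:250,270:430]
    cv2.imwrite(f'pics/{n}10.png',cv2.resize(b,None,fx=5,fy=5,interpolation=cv2.INTER_CUBIC))
E
```

```text
[0.55667721 0.27317147 0.12616191] [ 0.1010647  -0.02177158  0.43358486] 0.5759329079333665 18.55
```

View pics/scene10.png

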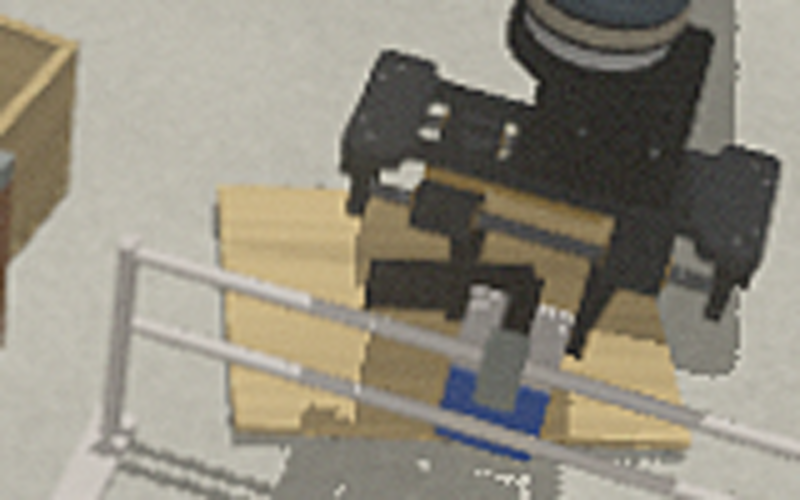

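Request:
play_rows(rows=[[[0,0,0,0,0,0,0],[0,0,0,0,0,0,0],[0,0,0,0,0,0,0],[0,0,0,0,0,0,0],[0,0,0,0,0,0,0],[0,0,0,0,0,0,0],[0,0,0,0,0,0,0]]])

```text
time_s: 19.3
position: [0.556, 0.2737, 0.1256]
tcp_rot: [[-0.0, 0.993, 0.114], [-0.0, 0.114, -0.993], [-1.0, -0.0, 0.0]]
force: [-1.0, -0.9, 1.1]
opening: 0.154
```

Request:
play_rows(rows=[[[-0.01,0,0,0,0,0,0],[-0.02,0,0,0,0,0,0],[-0.032,0,0,0,0,0,0],[-0.032,0,0,0,0,0,0],[-0.032,0,0,0,0,0,0],[-0.034,-0.02,0,0,0,0,0],[-0.034,-0.04,0,0,0,0,0],[-0.034,-0.065,0,0,0,0,0],[-0.05,-0.08,0,0,0,0,0],[-0.08,-0.08,0,0,0,0,0],[-0.11,-0.08,0,0,0,0,0],[-0.124,-0.08,0,0,0,0,0]]])

```text
time_s: 20.5
position: [0.4772, 0.2651, 0.2519]
tcp_rot: [[0.003, 0.993, 0.114], [0.001, 0.114, -0.993], [-1.0, 0.004, -0.001]]
force: [0.5, 0.5, -1.7]
opening: 0.156
```

```bash
python3 leave.py; python3 mv.py .5407,-.0697,.25,-90.8
```

```text
.5407,-.0697,.25,-90.8 shift [-0.0, 0.026, 0.3392] turn 7.3 dist 0.34
```

Request:
play_rows(rows=[[[0,0.026,0.03,1,0,0,0],[0,0.026,0.07,2,0,0,0],[0,0.026,0.11,3,0,0,0],[0,0.026,0.15,4,0,0,0],[0,0.026,0.19,5,0,0,0],[0,0.026,0.23,6,0,0,0],[0,0.026,0.27,7.3,0,0,0],[0,0.026,0.31,7.3,0,0,0],[0,0.026,0.3392,7.3,0,0,0],[0,0.026,0.3392,7.3,0,0,0],[0,0.026,0.3392,7.3,0,0,0]]])

```text
time_s: 21.6
position: [0.5404, -0.0696, 0.249]
tcp_rot: [[-0.002, 1.0, -0.015], [0.001, -0.015, -1.0], [-1.0, -0.002, -0.001]]
force: [-0.1, 0.5, -1.4]
opening: 0.159
```

```bash
python3 - <<'E'
from h import *
s=read_state(); print(s['position'],s['force'],s['opening'],s['time_s'])
for n in('scene',):
    c=look(n); b=c['pixels'][:,:,::-1]
    b=b[90:250,150:406]
    cv2.imwrite(f'pics/{n}11.png',cv2.resize(b,None,fx=3,fy=3,interpolation=cv2.INTER_CUBIC))
E
```

```text
[ 0.54037851 -0.06963217  0.24900319] [-0.09422272  0.46607979 -1.4011558 ] 0.1586790616673609 21.6
```

View pics/scene11.png

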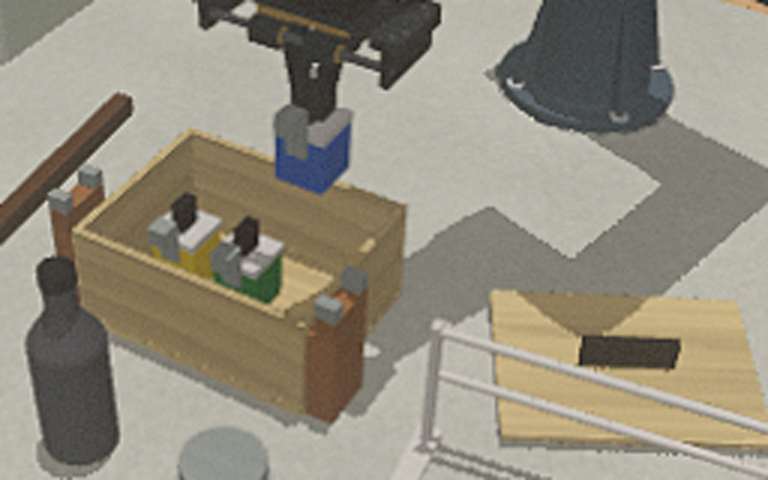

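Request:
play_rows(rows=[[[0.03,0,0,0,0,0,0],[0.06,0,0,0,0,0,0],[0.09,0,0,0,0,0,0],[0.12,0,0,0,0,0,0],[0.14,0,0,0,0,0,0],[0.155,0,0,0,0,0,0],[0.165,0,0,0,0,0,0],[0.171,0,0,0,0,0,0],[0.174,0,0,0,0,0,0],[0.176,0,0,0,0,0,0],[0.176,0,0,0,0,0,0],[0.176,0,0,0,0,0,0]]])

```text
time_s: 22.85
position: [0.5414, -0.0694, 0.0741]
tcp_rot: [[0.001, 1.0, -0.013], [-0.0, -0.013, -1.0], [-1.0, 0.001, 0.0]]
force: [-0.3, -0.4, -1.6]
opening: 0.159
```

Request:
play_rows(rows=[[[0,0,0,0,0,0,0.036],[0,0,0,0,0,0,0.036],[0,0,0,0,0,0,0.036],[0,0,0,0,0,0,0.036],[-0.02,0,0,0,0,0,0.036],[-0.05,0,0,0,0,0,0.036],[-0.1,0,0,0,0,0,0.036],[-0.15,0,0,0,0,0,0.05],[-0.176,0,0,0,0,0,0.05]]])

```text
time_s: 23.75
position: [0.5428, -0.0698, 0.254]
tcp_rot: [[0.007, 1.0, -0.013], [-0.002, -0.013, -1.0], [-1.0, 0.007, 0.002]]
force: [0.7, -0.1, -0.5]
opening: 0.518
```

```bash
python3 - <<'E'
from h import *
s=read_state(); print(s['position'],s['force'],s['opening'],s['time_s'])
for n in('scene','top'):
    c=look(n); b=c['pixels'][:,:,::-1].copy()
    tr=trace(n,'lid')
    for d in tr[:3]: print(n,d['p'],d['at'],d['mask'].sum())
    m=tr[0]['mask'].astype(float)
    if n=='top':
        q,f=fit([(c,m)],'lid',[.4472,.2143,.47],0); print(q,np.degrees(q[2]),f)
        draw(b,c,'lid',[q[0],q[1],0,q[2]])
    b=b[90:250,150:406] if n=='scene' else b[90:290,80:400]
    cv2.imwrite(f'pics/{n}12.png',cv2.resize(b,None,fx=2.5,fy=2.5,interpolation=cv2.INTER_CUBIC))
E
```

```text
[ 0.54276522 -0.06982736  0.25398884] [ 0.69292416 -0.1203827  -0.48489396] 0.5182513549693883 23.75
scene 0.64 [358.2, 214.4] 3994
top 0.58 [184.6, 234.7] 4658
top 0.47 [315.6, 212.1] 2663
[0.44713351 0.21439752 0.47523552] 27.22898984694393 0.01929395443925208
```

View pics/scene12.png

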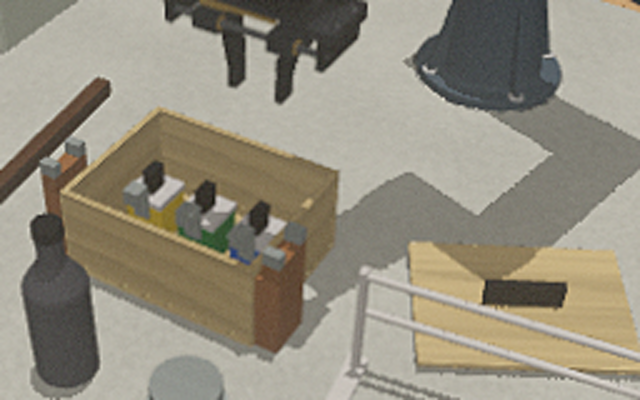

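View pics/top12.png

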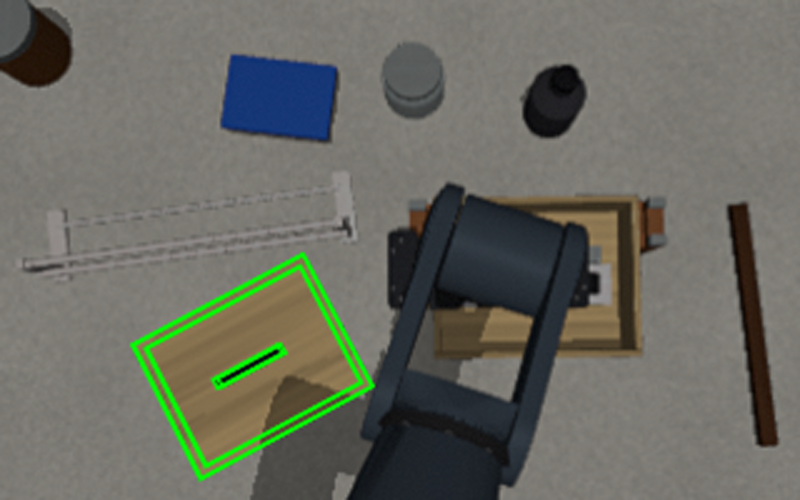

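```bash
python3 - <<'E'
import json
json.dump([.5407,-.0697,.25,-90.8],open('cmd.json','w'))
E
python3 mv.py .4471,.2144,.12,27.2
```

```text
.4471,.2144,.12,27.2 shift [0.13, -0.0976, -0.2828] turn -118.0 dist 0.326
```

Request:
play_rows(rows=[[[0,-0.015,-0.04,-8,0,0,0.05],[0,-0.03,-0.08,-16,0,0,0.05],[0.02,-0.045,-0.12,-24,0,0,0.05],[0.05,-0.06,-0.16,-32,0,0,0.05],[0.08,-0.075,-0.2,-40,0,0,0.05],[0.1,-0.085,-0.24,-48,0,0,0.05],[0.1,-0.0976,-0.2828,-56,0,0,0.05],[0.1,-0.0976,-0.2828,-64,0,0,0.05],[0.1,-0.0976,-0.2828,-72,0,0,0.05],[0.1,-0.0976,-0.2828,-78,0,0,0.05],[0.1,-0.0976,-0.2828,-78,0,0,0.05]]])

```text
time_s: 25.05
position: [0.4453, 0.2146, 0.1476]
tcp_rot: [[-0.005, 0.22, 0.975], [-0.001, 0.975, -0.22], [-1.0, -0.002, -0.004]]
force: [-0.3, 0.8, 0.4]
opening: 0.575
```

Request:
play_rows(rows=[[[0.0,0,0,-8,0,0,0.05],[0.01,0,0,-16,0,0,0.05],[0.02,0,0,-24,0,0,0.05],[0.03,0,0,-32,0,0,0.05],[0.03,0,0,-40,0,0,0.05],[0.03,0,0,-40,0,0,0.05],[0.03,0,0,-40,0,0,0.05]]])

```text
time_s: 25.75
position: [0.4466, 0.2145, 0.1188]
tcp_rot: [[-0.002, -0.454, 0.891], [-0.0, 0.891, 0.454], [-1.0, 0.0, -0.002]]
force: [-0.1, -0.6, 1.3]
opening: 0.576
```

Request:
play_rows(rows=[[[0.03,0,0,0,0,0,0.05],[0.05,0,0,0,0,0,0.05],[0.07,0,0,0,0,0,0.05],[0.07,0,0,0,0,0,0.05],[0.07,0,0,0,0,0,0.05],[0.07,0,0,0,0,0,0.05]]])

```text
time_s: 26.35
position: [0.4478, 0.2149, 0.0504]
tcp_rot: [[0.002, -0.457, 0.89], [0.0, 0.89, 0.457], [-1.0, -0.0, 0.002]]
force: [-0.0, 0.9, -0.8]
opening: 0.572
```

```bash
python3 - <<'E'
from h import *
s=read_state(); print(s['position'],s['force'],s['opening'],s['time_s'],s['joint_positions'])
for n in('scene',):
    c=look(n); b=c['pixels'][:,:,::-1]
    b=b[140:260,250:430]
    cv2.imwrite(f'pics/{n}13.png',cv2.resize(b,None,fx=4,fy=4,interpolation=cv2.INTER_CUBIC))
E
```

```text
[0.44782077 0.21492351 0.05038756] [-0.02285718  0.9303261  -0.81394216] 0.5722038310148472 26.35 [ 1.27243989e+01  3.71301786e+01  1.08238571e+02  2.46197061e-03
  3.45350113e+01 -1.44601883e+01]
```

View pics/scene13.png

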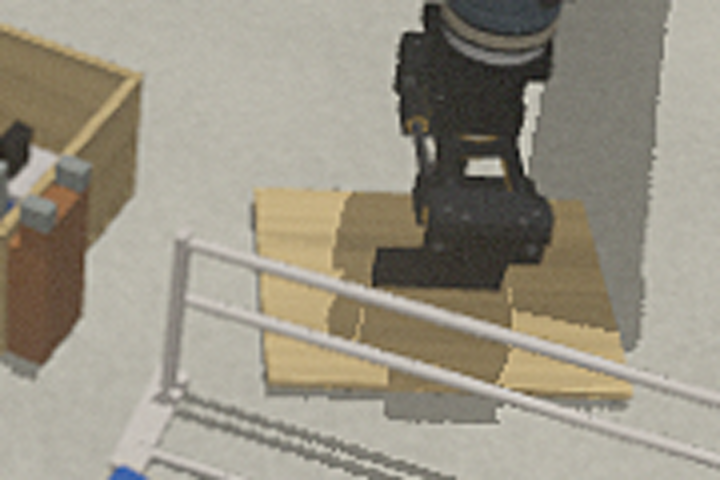

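Request:
play_rows(rows=[[[0.01,0,0,0,0,0,0.05],[0.02,0,0,0,0,0,0.05],[0.027,0,0,0,0,0,0.05],[0.03,0,0,0,0,0,0.05],[0.03,0,0,0,0,0,0.05],[0.03,0,0,0,0,0,0.05]]])

```text
time_s: 27.0
position: [0.4471, 0.2148, 0.0194]
tcp_rot: [[-0.0, -0.458, 0.889], [-0.0, 0.889, 0.458], [-1.0, 0.0, -0.0]]
force: [-0.0, -0.0, -0.4]
opening: 0.577
```

Request:
play_rows(rows=[[[0,0,0,0,0,0,0],[0,0,0,0,0,0,0],[0,0,0,0,0,0,0],[0,0,0,0,0,0,0],[0,0,0,0,0,0,0],[0,0,0,0,0,0,0],[0,0,0,0,0,0,0]]])

```text
time_s: 27.7
position: [0.4472, 0.2148, 0.0196]
tcp_rot: [[0.0, -0.458, 0.889], [-0.0, 0.889, 0.458], [-1.0, -0.0, 0.0]]
force: [0.7, 0.1, 0.9]
opening: 0.131
```

Request:
play_rows(rows=[[[-0.006,0,0,0,0,0,0],[-0.014,0,0,0,0,0,0],[-0.016,0.01,-0.02,0,0,0,0],[-0.018,0.02,-0.04,0,0,0,0],[-0.025,0.0274,-0.0534,0,0,0,0],[-0.05,0.0274,-0.0534,0,0,0,0],[-0.08,0.0274,-0.0534,0,0,0,0],[-0.11,0.0274,-0.0534,0,0,0,0],[-0.14,0.0274,-0.0534,0,0,0,0],[-0.17,0.0274,-0.0534,0,0,0,0],[-0.18,0.0274,-0.0534,0,0,0,0],[-0.18,0.0274,-0.0534,0,0,0,0]]])

```text
time_s: 28.9
position: [0.3877, 0.2149, 0.2008]
tcp_rot: [[0.004, -0.458, 0.889], [0.001, 0.889, 0.458], [-1.0, -0.001, 0.004]]
force: [-0.5, 0.8, -3.4]
opening: 0.137
```

```bash
python3 - <<'E'
from h import *
s=read_state(); print(s['position'],s['force'],s['moment'],s['opening'],s['time_s'])
for n in('scene','top'):
    c=look(n); b=c['pixels'][:,:,::-1].copy()
    draw(b,c,'lid',[.3871,.2146,.18,np.radians(27.2)])
    b=b[60:260,170:430] if n=='scene' else b[110:310,50:310]
    cv2.imwrite(f'pics/{n}14.png',cv2.resize(b,None,fx=3,fy=3,interpolation=cv2.INTER_CUBIC))
E
```

```text
[0.38774205 0.21487482 0.20081931] [-0.53712392  0.83115798 -3.37990692] [ 0.03638482 -0.1099379   0.03151064] 0.13741317843297796 28.9
```

View pics/scene14.png

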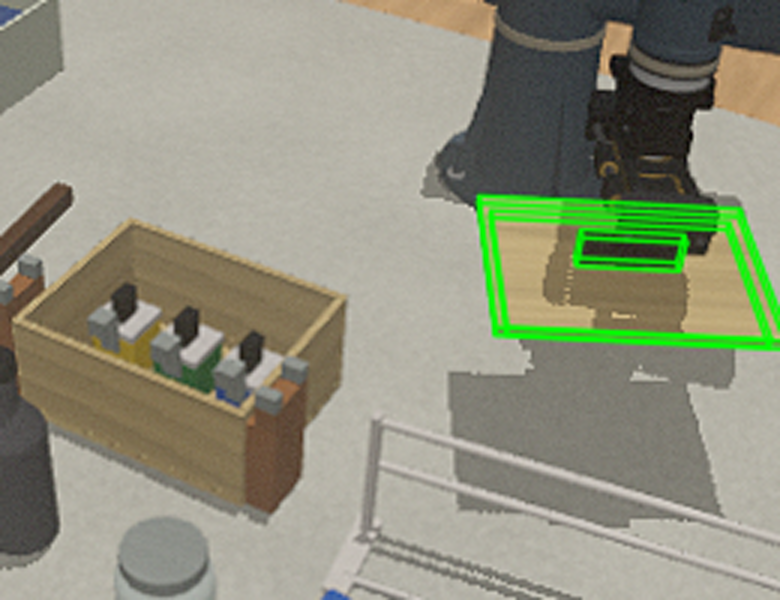

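View pics/top14.png

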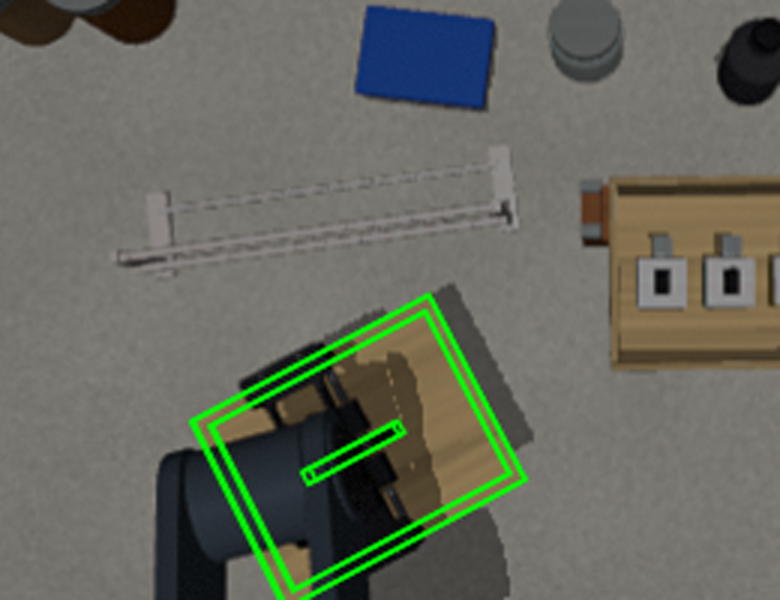

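```bash
python3 - <<'E'
import json
json.dump([.3871,.2144,.20,27.2],open('cmd.json','w'))
E
python3 mv.py .550,-.1397,.20,-0.8
```

```text
.550,-.1397,.20,-0.8 shift [-0.0, -0.3894, -0.017] turn 28.0 dist 0.39
```

Request:
play_rows(rows=[[[0,-0.02,-0.001,1.5,0,0,0],[0,-0.055,-0.003,4,0,0,0],[0,-0.095,-0.005,7,0,0,0],[0,-0.135,-0.006,10,0,0,0],[0,-0.175,-0.008,13,0,0,0],[0,-0.215,-0.01,16,0,0,0],[0,-0.255,-0.012,19,0,0,0],[0,-0.295,-0.013,22,0,0,0],[0,-0.335,-0.015,25,0,0,0],[0,-0.37,-0.016,27,0,0,0],[0,-0.3894,-0.017,28,0,0,0],[0,-0.3894,-0.017,28,0,0,0]]])

```text
time_s: 30.2
position: [0.5508, -0.1415, 0.1976]
tcp_rot: [[-0.002, 0.016, 1.0], [0.0, 1.0, -0.016], [-1.0, 0.0, -0.002]]
force: [-0.5, 0.9, -4.1]
opening: 0.137
```

Request:
play_rows(rows=[[[0.01,0,0,0,0,0,0],[0.025,0,0,0,0,0,0],[0.04,0,0,0,0,0,0],[0.05,0,0,0,0,0,0],[0.05,0,0,0,0,0,0],[0.05,0,0,0,0,0,0]]])

```text
time_s: 30.8
position: [0.5499, -0.1384, 0.1493]
tcp_rot: [[-0.001, 0.012, 1.0], [0.001, 1.0, -0.012], [-1.0, 0.001, -0.001]]
force: [0.5, -0.5, -3.3]
opening: 0.135
```

```bash
python3 - <<'E'
from h import *
s=read_state(); print(s['position'],s['force'],s['moment'],s['opening'],s['time_s'])
for n in('scene','top'):
    c=look(n); b=c['pixels'][:,:,::-1].copy()
    draw(b,c,'lid',[.550,-.1397,.13,np.radians(-.8)])
    draw(b,c,'crate',[.550,-.1397,0,np.radians(-.8)],(0,0,255))
    b=b[60:260,120:380] if n=='scene' else b[110:290,180:414]
    cv2.imwrite(f'pics/{n}15.png',cv2.resize(b,None,fx=3,fy=3,interpolation=cv2.INTER_CUBIC))
E
```

```text
[ 0.54991655 -0.138399    0.14927326] [ 0.50297098 -0.48704951 -3.26300785] [-0.00946602 -0.14790596  0.03358409] 0.13490175189937867 30.8
```

View pics/scene15.png

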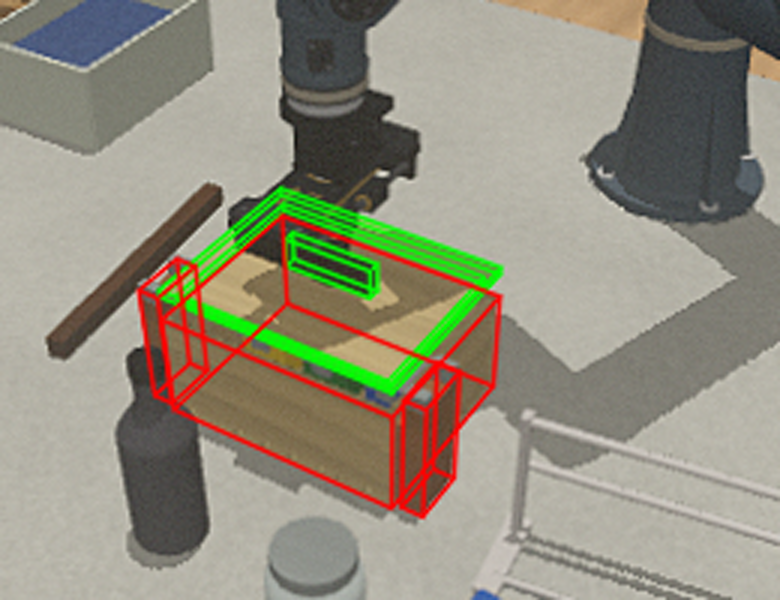

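View pics/top15.png

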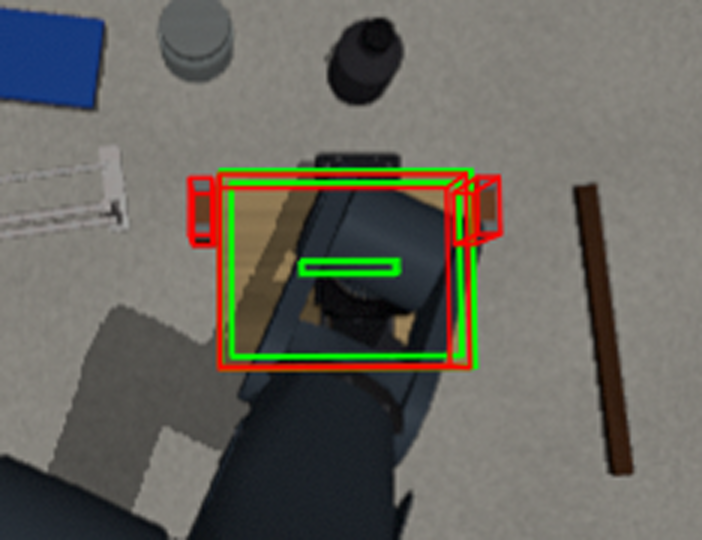

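Request:
play_rows(rows=[[[0.006,0,0,0,0,0,0],[0.012,0,0,0,0,0,0],[0.016,0,0,0,0,0,0],[0.019,0,0,0,0,0,0],[0.022,0,0,0,0,0,0],[0.024,0,0,0,0,0,0],[0.026,0,0,0,0,0,0],[0.027,0,0,0,0,0,0],[0.027,0,0,0,0,0,0],[0.027,0,0,0,0,0,0]]])

```text
time_s: 31.9
position: [0.5503, -0.1394, 0.1236]
tcp_rot: [[0.0, 0.013, 1.0], [-0.0, 1.0, -0.013], [-1.0, -0.0, 0.0]]
force: [-3.1, -0.2, 5.7]
opening: 0.132
```

```bash
python3 - <<'E'
from h import *
s=read_state(); print(s['position'],s['force'],s['moment'],s['opening'],s['time_s'])
for n in('scene',):
    c=look(n); b=c['pixels'][:,:,::-1].copy()
    b=b[110:230,150:310]
    cv2.imwrite(f'pics/{n}16.png',cv2.resize(b,None,fx=4.5,fy=4.5,interpolation=cv2.INTER_CUBIC))
E
```

```text
[ 0.55032958 -0.13936008  0.12362023] [-3.0661946  -0.17716537  5.67481911] [0.18933714 0.33952449 0.01526756] 0.13222792702619923 31.9
```

View pics/scene16.png

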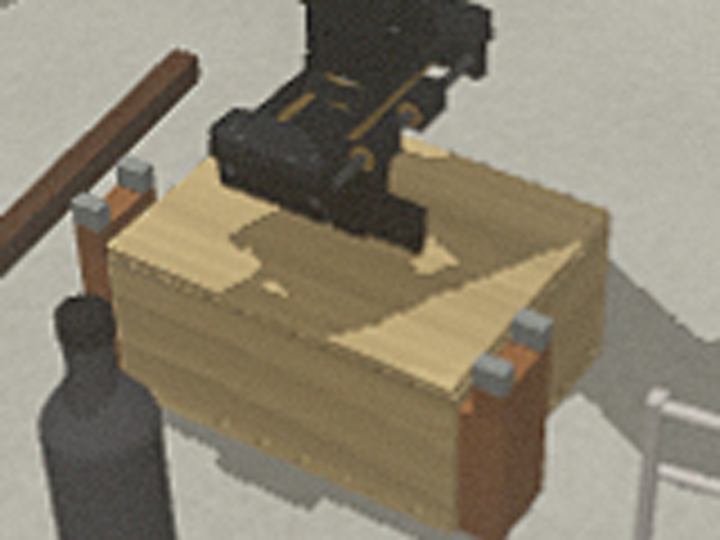

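Request:
play_rows(rows=[[[0,0,0,0,0,0,0.05],[0,0,0,0,0,0,0.05],[0,0,0,0,0,0,0.05],[0,0,0,0,0,0,0.05],[0,0,0,0,0,0,0.05],[-0.02,0,0,0,0,0,0.05],[-0.05,0,0,0,0,0,0.05],[-0.09,0,0,0,0,0,0.05],[-0.127,0,0,0,0,0,0.05],[-0.127,0,0,0,0,0,0.05]]])

```text
time_s: 32.95
position: [0.5537, -0.1408, 0.2552]
tcp_rot: [[0.011, 0.013, 1.0], [-0.005, 1.0, -0.013], [-1.0, -0.005, 0.011]]
force: [1.4, -0.3, 0.3]
opening: 0.576
```

```bash
python3 - <<'E'
from h import *
s=read_state(); print(s['position'],s['force'],s['moment'],s['opening'],s['time_s'])
V=[]
for n in('scene','top'):
    c=look(n); b=c['pixels'][:,:,::-1].copy()
    tr=trace(n,'bar')
    for d in tr[:3]: print(n,round(d['p'],2),d['at'],d['mask'].sum())
    d=max(tr,key=lambda d:d['p']*(d['mask'].sum()<1200)); m=d['mask'].astype(float); V.append((c,m))
    q,f=fit([(c,m)],'bar',[.4873,-.4251,np.radians(94.5)],0); print(n,q,np.degrees(q[2]),f)
    draw(b,c,'bar',[q[0],q[1],0,q[2]])
    draw(b,c,'lid',[.5503,-.1396,.104,np.radians(-.8)])
    b=b[60:260,120:380] if n=='scene' else b[110:290,180:414]
    cv2.imwrite(f'pics/{n}17.png',cv2.resize(b,None,fx=3,fy=3,interpolation=cv2.INTER_CUBIC))
q,f=fit(V,'bar',q,0); print('both',q,np.degrees(q[2]),f)
E
```

```text
[ 0.55372019 -0.14077876  0.25517114] [ 1.38924993 -0.28078298  0.30163437] [ 0.01658294 -0.16069334 -0.02716609] 0.5760323458907001 32.95
scene 0.96 [159.6, 151.4] 847
scene [ 0.48901173 -0.42768317  1.65610241] 94.88767873361306 0.07856578624803656
top 0.96 [378.5, 220.9] 777
top 0.22 [242.5, 122.4] 618
top [ 0.4872903  -0.42415764  1.65501027] 94.82510329361968 0.14162284978062534
both [ 0.48872248 -0.42524667  1.64459842] 94.22854824228077 0.12876432697351065
```

View pics/scene17.png

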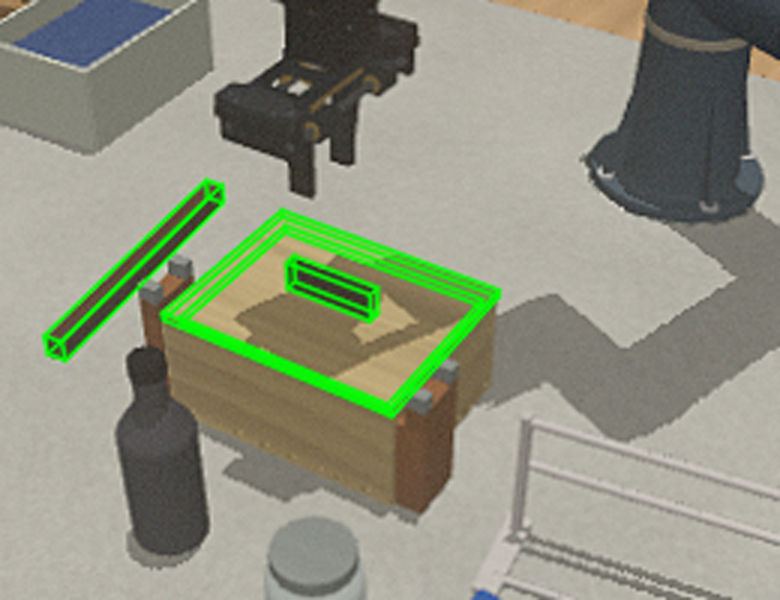

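View pics/top17.png

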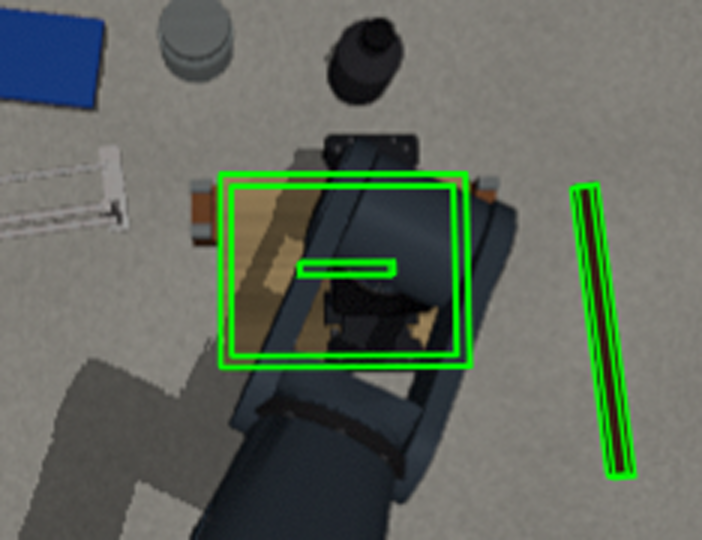

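```bash
python3 - <<'E'
import json
json.dump([.550,-.1397,.25,-0.8],open('cmd.json','w'))
from h import *
c=capture('scene'); print(atz(c,(175,236),0.0))
E
python3 mv.py .488,-.4255,.10,-85.5
```

```text
[ 0.77174502 -0.17567892  0.        ]
.488,-.4255,.10,-85.5 shift [0.15, -0.2866, -0.058] turn 84.7 dist 0.329
```

Request:
play_rows(rows=[[[0,-0.03,-0.006,8,0,0,0.05],[0,-0.07,-0.014,16,0,0,0.05],[0,-0.11,-0.022,24,0,0,0.05],[0,-0.15,-0.03,32,0,0,0.05],[0.01,-0.19,-0.038,40,0,0,0.05],[0.03,-0.23,-0.046,48,0,0,0.05],[0.06,-0.26,-0.052,56,0,0,0.05],[0.09,-0.2866,-0.058,64,0,0,0.05],[0.12,-0.2866,-0.058,72,0,0,0.05],[0.15,-0.2866,-0.058,80,0,0,0.05],[0.15,-0.2866,-0.058,84.7,0,0,0.05],[0.15,-0.2866,-0.058,84.7,0,0,0.05]]])

```text
time_s: 34.4
position: [0.4871, -0.4238, 0.0963]
tcp_rot: [[-0.004, 0.997, 0.079], [0.005, 0.079, -0.997], [-1.0, -0.003, -0.005]]
force: [-0.3, -0.4, -0.1]
opening: 0.573
```

Request:
play_rows(rows=[[[0.02,0,0,0,0,0,0.05],[0.04,0,0,0,0,0,0.05],[0.05,0,0,0,0,0,0.05],[0.05,0,0,0,0,0,0.05],[0.05,0,0,0,0,0,0.05]]])

```text
time_s: 34.9
position: [0.4888, -0.4254, 0.0499]
tcp_rot: [[0.0, 0.997, 0.08], [-0.001, 0.08, -0.997], [-1.0, 0.0, 0.001]]
force: [0.5, 0.1, 0.5]
opening: 0.576
```

```bash
python3 - <<'E'
from h import *
s=read_state(); print(s['position'],s['tcp_rot'][:,2],s['opening'],s['time_s'])
for n in('scene','top'):
    c=look(n); b=c['pixels'][:,:,::-1].copy()
    b=b[60:210,100:300] if n=='scene' else b[130:290,300:500]
    cv2.imwrite(f'pics/{n}18.png',cv2.resize(b,None,fx=3.7,fy=3.7,interpolation=cv2.INTER_CUBIC))
E
```

```text
[ 0.48881049 -0.42537072  0.04991566] [ 7.99677457e-02 -9.96797291e-01  5.66444245e-04] 0.5758351579861307 34.9
```

View pics/scene18.png

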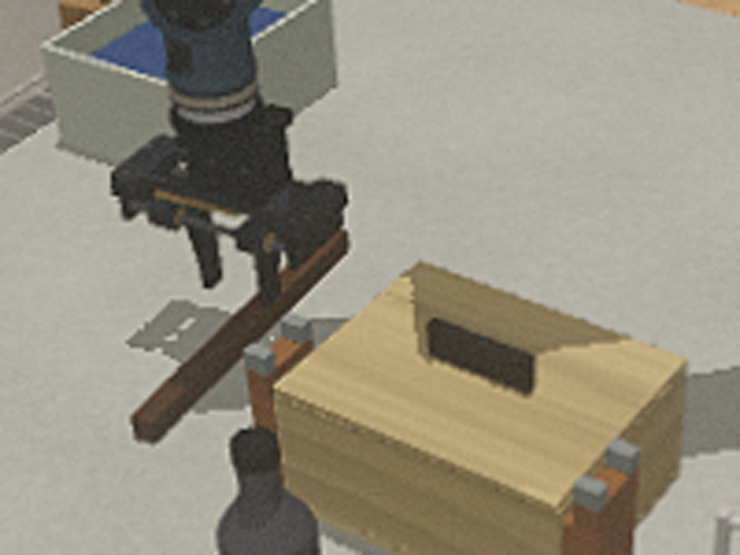

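View pics/top18.png

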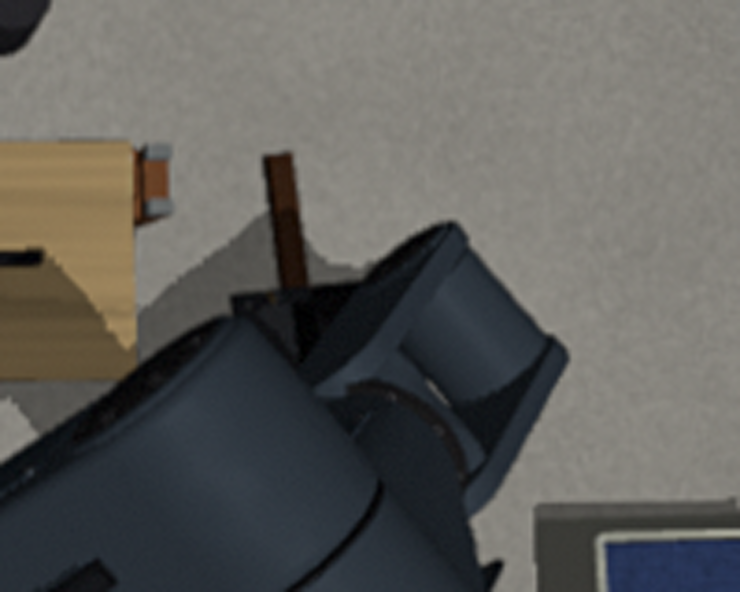

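Request:
play_rows(rows=[[[0.015,0,0,0,0,0,0.05],[0.03,0,0,0,0,0,0.05],[0.04,0,0,0,0,0,0.05],[0.044,0,0,0,0,0,0.05],[0.044,0,0,0,0,0,0.05],[0.044,0,0,0,0,0,0.05]]])

```text
time_s: 35.6
position: [0.4886, -0.4252, 0.0054]
tcp_rot: [[-0.0, 0.997, 0.079], [0.0, 0.079, -0.997], [-1.0, -0.0, -0.0]]
force: [-0.4, 0.4, 0.1]
opening: 0.576
```

Request:
play_rows(rows=[[[0,0,0,0,0,0,0],[0,0,0,0,0,0,0],[0,0,0,0,0,0,0],[0,0,0,0,0,0,0],[0,0,0,0,0,0,0],[0,0,0,0,0,0,0],[0,0,0,0,0,0,0]]])

```text
time_s: 36.3
position: [0.4886, -0.4251, 0.0058]
tcp_rot: [[0.0, 0.997, 0.079], [-0.0, 0.079, -0.997], [-1.0, 0.0, 0.0]]
force: [0.2, 0.6, 1.1]
opening: 0.248
```

Gripped at 21.6 mm. Lift to 0.25.

Request:
play_rows(rows=[[[-0.01,0,0,0,0,0,0],[-0.03,0,0,0,0,0,0],[-0.06,0,0,0,0,0,0],[-0.1,0,0,0,0,0,0],[-0.14,0,0,0,0,0,0],[-0.18,0,0,0,0,0,0],[-0.22,0,0,0,0,0,0],[-0.244,0,0,0,0,0,0],[-0.244,0,0,0,0,0,0],[-0.244,0,0,0,0,0,0]]])

```text
time_s: 37.3
position: [0.488, -0.4246, 0.2492]
tcp_rot: [[-0.0, 0.997, 0.079], [0.0, 0.079, -0.997], [-1.0, -0.0, -0.0]]
force: [0.1, 0.7, -1.6]
opening: 0.25
```

```bash
python3 - <<'E'
import json
json.dump([.488,-.4255,.25,-85.5],open('cmd.json','w'))
from h import *
s=read_state(); print(s['position'],s['tcp_rot'][:,2],s['moment'],s['opening'],s['time_s'])
for n in('scene','top'):
    c=look(n); b=c['pixels'][:,:,::-1].copy()
    for d in trace(n,'bar')[:2]:
        print(n,d['p'],d['at'],d['mask'].sum())
        b0=d['mask']
    draw(b,c,'bar',[.488,-.4255,.244,np.radians(94.5)])
    b=b[20:220,100:360] if n=='scene' else b[110:310,250:510]
    cv2.imwrite(f'pics/{n}19.png',cv2.resize(b,None,fx=3,fy=3,interpolation=cv2.INTER_CUBIC))
E
python3 mv.py .6118,-.1406,.25,-0.8
```

```text
[ 0.4880379  -0.4246335   0.24920782] [ 7.92404278e-02 -9.96855446e-01 -4.17210066e-04] [ 0.0628211   0.01041285 -0.03382181] 0.24982764420702028 37.3
scene 0.92 [142.6, 89.3] 653
top 0.55 [402.6, 181.2] 506
.6118,-.1406,.25,-0.8 shift [-0.0, 0.1458, -0.2743] turn -84.7 dist 0.311
```

View pics/scene19.png

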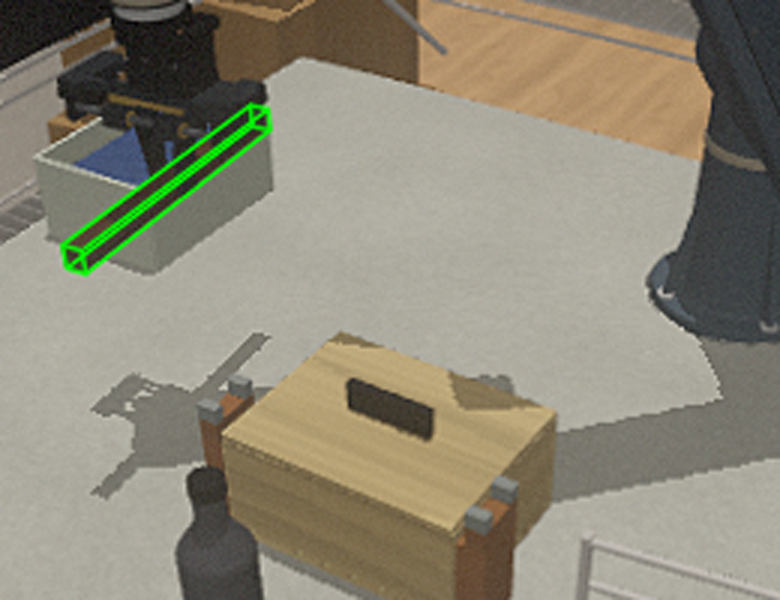

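View pics/top19.png

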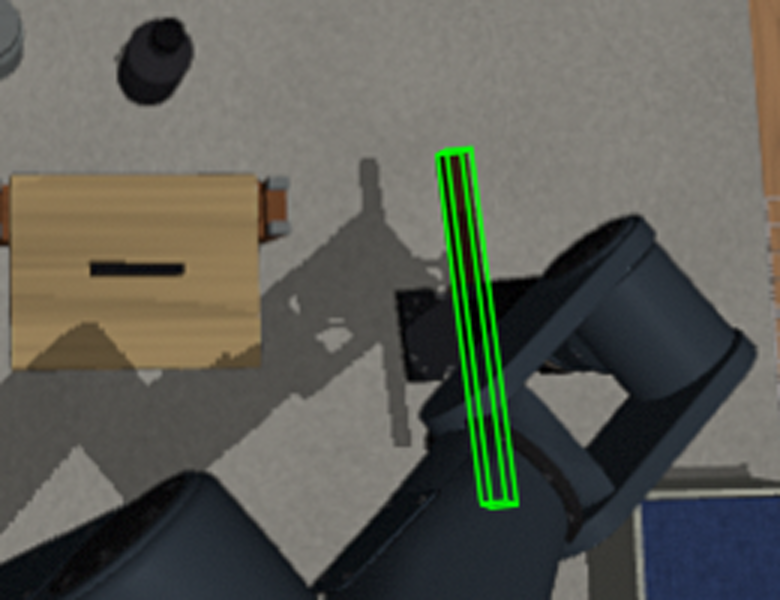

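Request:
play_rows(rows=[[[0,0.008,-0.015,-4,0,0,0],[0,0.021,-0.04,-11,0,0,0],[0,0.035,-0.065,-19,0,0,0],[0,0.048,-0.09,-27,0,0,0],[0,0.062,-0.117,-35,0,0,0],[0,0.076,-0.143,-43,0,0,0],[0,0.09,-0.17,-51,0,0,0],[0,0.104,-0.196,-59,0,0,0],[0,0.118,-0.222,-67,0,0,0],[0,0.132,-0.248,-75,0,0,0],[0,0.142,-0.267,-81,0,0,0],[0,0.1458,-0.2743,-84.7,0,0,0]]])

```text
time_s: 38.7
position: [0.6121, -0.1374, 0.2477]
tcp_rot: [[-0.003, 0.007, 1.0], [0.002, 1.0, -0.007], [-1.0, 0.002, -0.003]]
force: [-0.2, -0.7, -2.6]
opening: 0.245
```

Request:
play_rows(rows=[[[0,0,0,0,0,0,0],[0.01,0,0,0,0,0,0],[0.03,0,0,0,0,0,0],[0.05,0,0,0,0,0,0],[0.07,0,0,0,0,0,0],[0.085,0,0,0,0,0,0],[0.095,0,0,0,0,0,0],[0.095,0,0,0,0,0,0],[0.095,0,0,0,0,0,0]]])

```text
time_s: 39.6
position: [0.6121, -0.1407, 0.1544]
tcp_rot: [[-0.0, 0.014, 1.0], [-0.0, 1.0, -0.014], [-1.0, -0.0, -0.0]]
force: [-0.7, -0.1, -1.4]
opening: 0.25
```

```bash
python3 - <<'E'
from h import *
s=read_state(); print(s['position'],s['tcp_rot'][:,2],s['moment'],s['opening'],s['time_s'])
for n in('scene','top'):
    c=look(n); b=c['pixels'][:,:,::-1].copy()
    if n=='scene':draw(b,c,'bar',[.6118,-.1406,.149,np.radians(-.8)])
    b=b[70:250,120:354] if n=='scene' else b[110:260,200:395]
    cv2.imwrite(f'pics/{n}20.png',cv2.resize(b,None,fx=3.3,fy=3.3,interpolation=cv2.INTER_CUBIC))
E
```

```text
[ 0.6121163  -0.14070813  0.15442137] [ 9.99897960e-01 -1.42850596e-02 -8.55538103e-05] [-0.02980448 -0.13751452 -0.03467232] 0.2501907727679843 39.6
```

View pics/scene20.png

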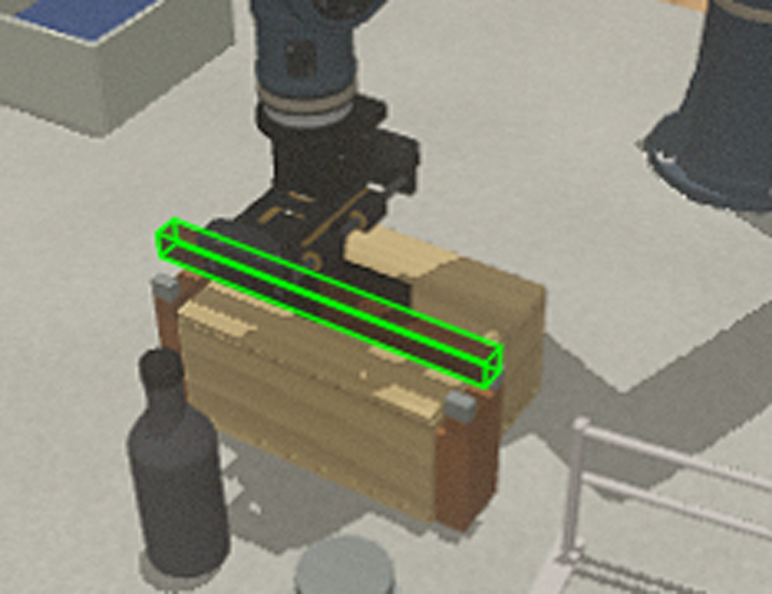

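View pics/top20.png

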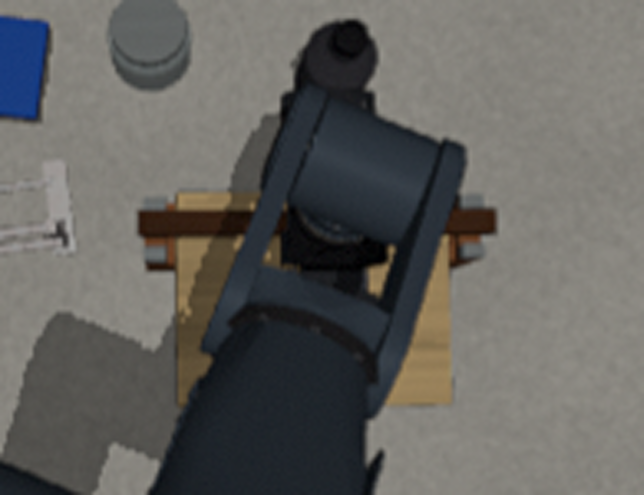

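```bash
python3 - <<'E'
from h import *
c=capture('top')
z=lambda u,v:(200+(u+.5)/3.3-.5,110+(v+.5)/3.3-.5)
for n,uv,h in(('Lc+',(157,203),.138),('Lc-',(157,253),.138),('Rc+',(473,203),.138),('Rc-',(473,253),.138),('barL',(160,223),.173),('barR',(480,222),.173),('endL',(138,222),.173),('endR',(496,222),.173)):
    print(n,np.round(atz(c,z(*uv),h),4))
E
```

```text
Lc+ [ 0.6339 -0.0022  0.138 ]
Lc- [ 0.5896 -0.0016  0.138 ]
Rc+ [ 0.6295 -0.2824  0.138 ]
Rc- [ 0.5849 -0.2807  0.138 ]
barL [ 0.6122 -0.0051  0.173 ]
barR [ 0.6086 -0.2803  0.173 ]
endL [0.6134 0.0137 0.173 ]
endR [ 0.6084 -0.2942  0.173 ]
```

Request:
play_rows(rows=[[[0.006,0,0,0,0,0,0],[0.012,0,0,0,0,0,0],[0.016,0,0,0,0,0,0],[0.02,0,0,0,0,0,0],[0.023,0,0,0,0,0,0],[0.025,0,0,0,0,0,0],[0.027,0,0,0,0,0,0],[0.028,0,0,0,0,0,0],[0.028,0,0,0,0,0,0],[0.028,0,0,0,0,0,0]]])

```text
time_s: 40.75
position: [0.6122, -0.1401, 0.1278]
tcp_rot: [[0.0, 0.013, 1.0], [-0.0, 1.0, -0.013], [-1.0, -0.0, 0.0]]
force: [-1.9, 0.1, 5.9]
opening: 0.253
```

```bash
python3 - <<'E'
from h import *
s=read_state(); print(s['position'],s['force'],s['moment'],s['opening'],s['time_s'])
for n in('scene',):
    c=look(n); b=c['pixels'][:,:,::-1].copy()
    b=b[110:240,140:310]
    cv2.imwrite(f'pics/{n}21.png',cv2.resize(b,None,fx=4.4,fy=4.4,interpolation=cv2.INTER_CUBIC))
E
```

```text
[ 0.6121614  -0.14014807  0.1277754 ] [-1.87088008  0.1347216   5.88243978] [ 0.10604893  0.36175327 -0.02950218] 0.2531721047500571 40.75
```

View pics/scene21.png

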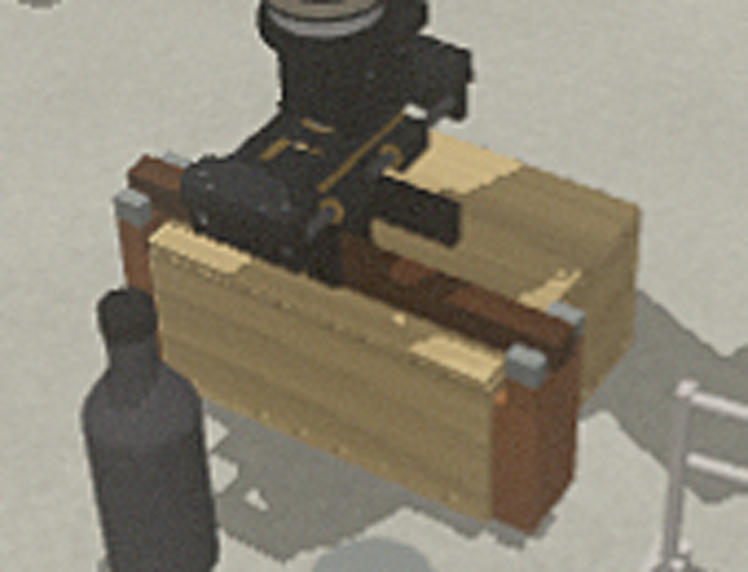

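Bar is down in both slots with contact force. Release and withdraw.

Request:
play_rows(rows=[[[0,0,0,0,0,0,0.05],[0,0,0,0,0,0,0.05],[0,0,0,0,0,0,0.05],[0,0,0,0,0,0,0.05],[0,0,0,0,0,0,0.05],[-0.015,0,0,0,0,0,0.05],[-0.04,0,0,0,0,0,0.05],[-0.08,0,0,0,0,0,0.05],[-0.12,0,0,0,0,0,0.05],[-0.16,0,0,0,0,0,0.05],[-0.16,0,0,0,0,0,0.05]]])

```text
time_s: 41.9
position: [0.6157, -0.1415, 0.2936]
tcp_rot: [[0.013, 0.013, 1.0], [-0.005, 1.0, -0.013], [-1.0, -0.005, 0.013]]
force: [0.3, -0.1, 0.3]
opening: 0.577
```

Request:
play_rows(rows=[[[0,-0.05,-0.03,0,0,0,0.05],[0,-0.1,-0.06,0,0,0,0.05],[0,-0.15,-0.1,0,0,0,0.05],[0,-0.2,-0.13,0,0,0,0.05],[0,-0.25,-0.15,0,0,0,0.05],[0,-0.3,-0.15,0,0,0,0.05],[0,-0.3,-0.15,0,0,0,0.05],[0,-0.3,-0.15,0,0,0,0.05],[0,-0.3,-0.15,0,0,0,0.05]]])

```text
time_s: 42.8
position: [0.4573, -0.4384, 0.2851]
tcp_rot: [[-0.001, 0.015, 1.0], [0.002, 1.0, -0.015], [-1.0, 0.002, -0.001]]
force: [0.3, 0.7, -0.1]
opening: 0.573
```

```bash
python3 - <<'E'
from h import *
s=read_state(); print(s['position'],s['force'],s['time_s'])
for n in('scene','top'):
    c=look(n); b=c['pixels'][:,:,::-1].copy()
    for d in trace(n,'bar')[:2]:
        print(n,d['p'],d['at'],d['mask'].sum())
    q,f=fit([(c,max(trace(n,'bar'),key=lambda d:d['p'])['mask'].astype(float))],'bar',[.6118,-.14,-.014],.122); print(n,np.round(q,4),f)
    cv2.imwrite(f'pics/{n}22r.png',cv2.resize(b[110:240,140:310] if n=='scene' else b[130:250,220:370],None,fx=4.4,fy=4.4,interpolation=cv2.INTER_CUBIC))
E
```

```text
[ 0.4572864  -0.4384215   0.28513358] [ 0.30997492  0.71922985 -0.10986194] 42.8
scene 0.57 [380.5, 244.2] 1511
scene [ 0.6118 -0.14   -0.014 ] 1.0
top 0.97 [286.8, 176.2] 790
top [ 0.6131 -0.1406 -0.0091] 0.1531696451431206
```

View pics/scene22r.png

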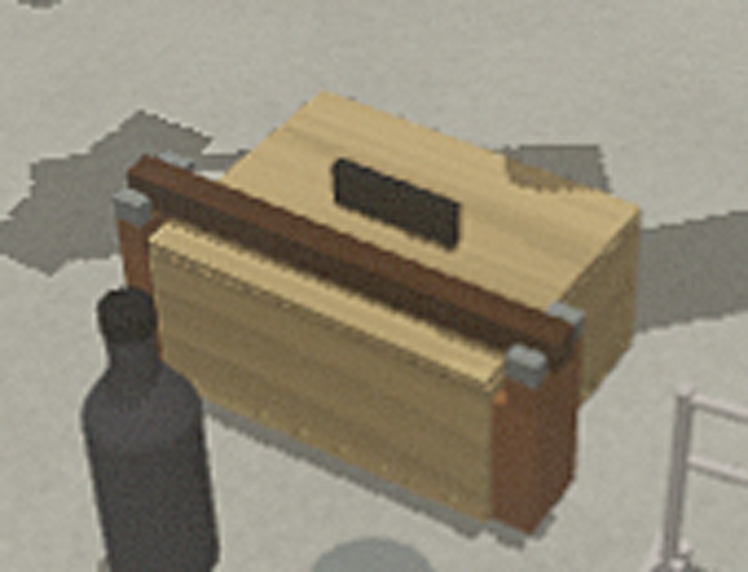

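View pics/top22r.png

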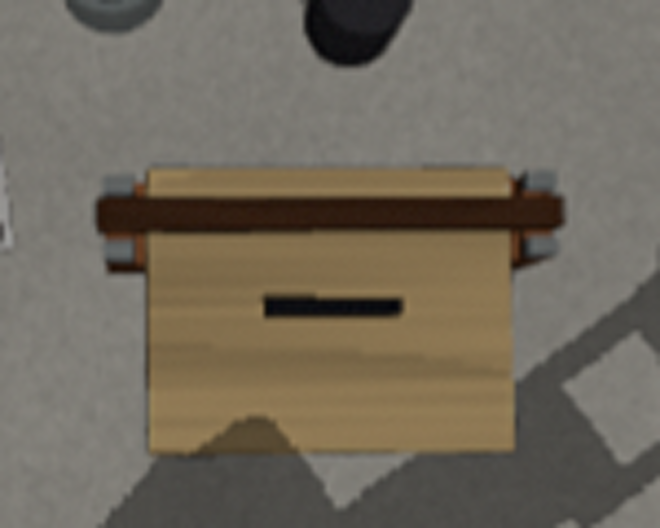

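```bash
python3 -c "
from rig import *
print(hand_in())"
```

```text
the job is handed in; nothing more can be done
None
```

I packed the crate and handed the job in at about 43 s. The hand-in gave no verdict, so everything below comes from my own checks.

- **Canisters:** three were on the rack (yellow, green and blue). Each one went from the wire to the crate's floor, in one row 70 mm apart. The camera showed all three upright before the lid went on; they cannot be seen since.
- **Lid:** it sits flush on the crate walls. I felt contact while lowering it, and its outline matched the seated position in both views.
- **Bar:** it lies in both slots. I felt contact while lowering it, and the top camera puts its centre about 1 mm from the target, with an angle error of about 0.3°.
- **Bystanders and arm:** the arm did not go near the flask, lunch box or jar. It ended up clear of everything with the gripper open. I did not re-measure the bystanders, but they look unmoved in the pictures.

One check failed. In the last scene view the network mistook the rack for the bar, at p 0.57, so that fit was useless. For that view I relied on the picture itself, which shows the bar down between the cheeks at both ends.

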